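# Clear down the bottle label press and take its roller out for washing

### The job

Clear down the label press after the batch: raise its head fully with the lift lever, draw out the bottle that is still under the roller, and lay it and all the other bottles lying on the bench flat on the floor of the long steel tray, side by side. Then flip the cam lever fully open, lift the roller's axle off its seats and lower it out of the open-ended slots, and lay the roller gently in the white wash tub. Last, leave the press closed up, with the cam lever swung fully shut and the head fully down, and leave the beaker and the jar where they stand.

Things in the scene. Friction and masses are not known exactly. Their poses are not given: they have to be found in the camera images.
- press: label press, about 210 x 260 x 190 mm, fixed. Origin on the bench below the middle of the roller's axis; x runs from its front (robot side) to its rear, y to its left, z up. White base from x -90 to +115, y -85 to +85 mm; its flat top, 30 mm up, is the bed for a bottle. Two steel columns at x 100, y +-60, 145 mm high guide the head.
- beam (a point): middle of the head's blue cross beam (x 58 to 76 mm of the press, from 13 below to 22 above the roller's axis). The beam carries two aluminium cheek plates, 8 mm thick, at y +-60, x -31 to +75, from 13 below to 25 mm above the roller's axis. Between them the roller is free above, in front and below; 40 mm of room between rubber and beam. The head slides 30 mm up and down, axes stay the press's.
- seat (a point): centre of the seated axle, midway between the cheeks; moves with the head; axes as the press. Each cheek has a slot open at the bottom for the 10 mm axle: from the seat up, then to the front (-x), then straight down and out. A 4 mm lip in front of the seat keeps the axle in when the cam is open. With the cam open the axle can rise 10 mm at most, so lift it about 7 mm to pass the lip.
- slot_exit (a point): where the roller's centre is when its axle has just left the slots, 17 mm in front of and 24 mm below the seat; moves with the head. The downward channel is 16 mm wide and centred above this point, between the seat's lip and the front horn, whose feet end 13 and 8 mm below the seat's centre. From here the roller is free to leave to the front.
- lift (a joint): lift lever on the press's right (-y) side, rad. 0: lever 15 degrees above level, pointing to the front, head fully down. Grows as its end rises; 1.22 (stop): lever nearly upright, head fully up, 30 mm higher. The lever stays where it is left; 5 to 7 N at the knob move it either way; a push of over 15 N on the raised head makes it sink.
- lift_knob (a point): centre of the lift lever's black knob, a cylinder 20 mm thick, 22 mm long along the press's y. It moves on an upright circle of 85 mm radius about a shaft along the press's y at x 65, z 56 mm of the press. About 50 mm of free room to the head on its inner side. Axes turn with the lever; at 0 they are the press's.
- cam (a joint): cam lever on the left (+y) cheek of the head, rad. 0: shut, lever leaning to the rear, 35 degrees above level, its eccentric holding the axle down in its seat. Grows as the lever swings up and over to the front; 2.0 (stop): fully open, leaning to the front, 30 degrees above level. Stays where left; about 2 N at the grip moves it.
- cam_grip (a point): centre of the cam lever's black cross grip, a cylinder 16 mm thick, 26 mm long along the press's y, at y 81 mm of the press. It moves on an upright circle of 75 mm radius about a pivot 25.5 mm above the seat's centre; moves up and down with the head. Axes turn with the lever; at 0 they are the press's.
- roller_mid (a point): centre of the presser roller: dark rubber 36 mm thick, 96 mm long, white collars of 18 mm diameter out to 54 mm from the centre, steel axle 10 mm thick reaching 80 mm to +y and 70 mm to -y; about 0.22 kg. Its y axis is the axle. Seated it lies along the press's y, its axis 89 mm above the bench with the head down. Can be gripped across the rubber's middle from above.
- bottle1_mid (a point): white square-section bottle, body 40 x 40 x 105 mm, with a round grey cap of 29 mm diameter; 130 mm long, 0.11 kg. Point at the centre of the body; x axis towards the cap (cap end 78 mm from the point, foot 52 mm). At first it lies on the press's bed, cap to the rear under the roller, point 47 mm in front of the roller's axis, foot sticking out to the front; the roller is 1 mm above it.
- bottle2_mid (a point): white square-section bottle, body 40 x 40 x 105 mm, with a round grey cap of 29 mm diameter; 130 mm long, 0.11 kg. Point at the centre of the body; x axis towards the cap (cap end 78 mm from the point, foot 52 mm). At the start it lies on its side on the bench in front of the press; may be absent.
- bottle3_mid (a point): white square-section bottle, body 40 x 40 x 105 mm, with a round grey cap of 29 mm diameter; 130 mm long, 0.11 kg. Point at the centre of the body; x axis towards the cap (cap end 78 mm from the point, foot 52 mm). At the start it lies on its side on the bench in front of the press; may be absent.
- bottle4_mid (a point): white square-section bottle, body 40 x 40 x 105 mm, with a round grey cap of 29 mm diameter; 130 mm long, 0.11 kg. Point at the centre of the body; x axis towards the cap (cap end 78 mm from the point, foot 52 mm). At the start it lies on its side on the bench in front of the press; may be absent.
- bottle_tray_in (a point): long shallow steel tray, fixed: outside 306 x 161 mm, rim 30 mm above the bench, walls and floor 3 mm. Point at the centre of the inner floor; x along its length, z up.
- wash_tub_in (a point): white plastic wash tub, fixed: outside 250 x 146 mm, rim 48 mm above the bench, walls and floor 4 mm. Point at the centre of the inner floor; x along its length, z up. Shorter and deeper than the steel tray; the two may have changed sides.
- beaker_mid (a point): glass beaker, 72 mm diameter, 90 mm high, standing behind the press; centre. Bystander.
- jar_mid (a point): amber jar with a black cap, 68 mm diameter, 100 mm high, standing behind the press; centre. Bystander.

How it is judged:
By the outcome, as a careful person would: the job done as asked, in the order asked, and still so for the second after the job is handed in, with the robot touching nothing.
Of bottle2, bottle3, bottle4 only 1 to 2 are there at a start; the rules pass over those that are not, and their reading is None.
At some moment in a run one of bottle2, bottle3, bottle4 may be knocked a few centimetres aside while the robot is not near it.
It also fails if it takes over 210 s, if anything falls off the work surface, if the arm or the gripper's body presses on something with over 40 N, if the wrist force passes 120 N, or if a joint passes its speed limit or range.

### The arm

A 6-joint arm with a two-finger parallel gripper is mounted at the origin on the work surface. World frame = base frame: x ahead of the robot, y to its left, z up, the work surface at z = 0. Lengths are in mm, angles in degrees, forces in N, time in s.
With the tool pointing down it reaches from about 350 to 850 mm from the base axis. Payload 8.1 kg.
Tool frame: the origin (TCP) lies midway between the tips of the shut fingers; the grasp point (between the pads) lies 19 mm behind it; z points along the fingers, y is the line along which they close (so a half turn about z gives the same grasp; the last joint's range is limited). The gripper opens to 85 mm and grips with 20 to 120 N. Pads are 22 mm wide; open, the fingers measure 114 mm over their backs; the gripper's body (76 mm by 85 mm) begins 54 mm behind the grasp point. The pads swing forward as they close: fully open they stand 13 mm farther back than shut.
Start: joints at [-4.893, 7.471, 85.268, -0, 87.261, -4.893], TCP at [600.004, 0.022, 231.292] pointing down, gripper open.
Joint ranges: [-169.43, 169.43], [-51.17, 129.36], [1.28, 143.12], [-76.62, 256.62], [0, 156.53], [-152.29, 152.29]. Speed limits (degrees/s): [136.94, 136.94, 159.86, 180, 180, 180].

### API

Orientations are given as [roll, pitch, yaw] about the fixed x, y, z axes, in that order (R = Rz(yaw) Ry(pitch) Rx(roll)).
In Python, from bench import r gives the robot as it stands. The module is installed in compiled form; this text tells all that it offers.
- The arm moves only by the tool jog_arm, never from a script. Its argument "rows" is a list of rows, each a list of 2 entries, a list of its own where there are three numbers: the shift along the tool's x, y, z in mm, then the turn, a rotation vector about the tool's x, y, z in rad. A call has 1 to 10 rows; each row is the pose to reach, as a shift and turn from the pose commanded when the call began, along the tool's axes at that moment; what a row does not reach only later rows make up. A row lasts 1/10 s, in which the tool goes at most 50 mm and 8.59 degrees, less where a joint would pass 70% of its speed; a pose out of reach is approached as far as the arm can. A call with a gripper value outside its range is refused whole. "grip" is the finger opening in mm, from 0 to 85.4, set as the call begins (left out, the last holds). The fingers move at their own pace and stop on an object; "force" is the grip in N (left out, the last holds). Time passes only in rows, so rows that repeat a pose let the fingers close. It gives the time, the measured TCP pose, the force, the opening and the grip force at its end, in the units of the state.
- r.sense(): the state, without advancing time (a new reading comes with each control period).
- r.snapshot(name): name is "scene" or "side" or "wrist"; returns (picture, depth): 480x640x3 uint8, blue, green, red; 480x640 float32, mm along the optical axis (not along the pixel's ray), 0 where there is no reading.
- r.camera_params(name): a dict with "fx", "fy", "cx", "cy" (pixels), "pose" (4x4, takes a point from camera to world coordinates); the wrist camera has in their place "tool_from_camera" (4x4, takes a point from camera to tool coordinates, whose origin is the TCP and whose axes are the flange's). Camera axes: x right, y down, z forward; pixel columns grow to the right and rows downward; lengths in mm; the calibration is good to about 2 mm. A picture is of the moment at which its call begins: read the wrist's pose just before it. camera_params takes no time and is no camera call.
- r.hand_in(): hands the job in; it is judged then, once.
The state is a dict: "time": time; "joint_pos": joint angles; "qd": joint speeds; "joint_efforts": joint torques, N m; "tool_pos": TCP position; "tcp_rot": TCP orientation; "ft_force": force on the tool from outside, world axes, zero at the start; "wrist_torque": the same for the moment, N m; "finger_gap": finger opening in mm; "grip_force": force on a finger pad.
Only numpy, scipy, OpenCV 4.12 (cv2) and the standard library are available. Lean on these libraries where they do the work, as an engineer would, in place of code of your own. Each camera call takes 0.05 s, during which the arm holds its last target. There are 200 camera calls.

## Working session

There is one attempt and no reset: what is moved stays moved. The work goes in short steps, Python scripts to look and compute and a tool call to move; the robot and the scene stay as the last step left them, time stands still between calls to the robot, and variables do not carry over. Pictures are saved under pics/ and viewed, at most 14 in all, crops included, and the job is handed in when it is done.

Besides the shell and the picture viewer there is one more tool, called after "Request:" as a command line: name --argument value ..., lists and objects as JSON in quotes. jog_arm: Moves the arm, as the interface text tells. Its arguments: {"type":"object","properties":{"rows":{"type":"array"},"grip":{"type":"number"},"force":{"type":"number"}},"required":["rows"]}

```bash
mkdir -p pics; cat > h.py <<'E'
import numpy as np, cv2
from bench import r
from scipy.spatial.transform import Rotation as R
def toolT():
    s=r.sense(); T=np.eye(4); T[:3,3]=s["tool_pos"]; T[:3,:3]=R.from_euler('xyz',s["tcp_rot"],degrees=True).as_matrix(); return T
def snap(n):
    T=toolT(); im,d=r.snapshot(n); p=r.camera_params(n)
    P=np.array(p["pose"]) if "pose" in p else T@np.array(p["tool_from_camera"])
    return im,d,p,P
def cloud(d,p,P):
    v,u=np.mgrid[:d.shape[0],:d.shape[1]]
    c=np.stack([(u-p["cx"])/p["fx"]*d,(v-p["cy"])/p["fy"]*d,d,np.ones_like(d)],-1)
    w=(c@P.T)[...,:3]; w[d<=0]=np.nan; return w
def go(pos,rpy=None):
    "shift and rotvec in the tool axes"
    T=toolT(); d=T[:3,:3].T@(np.array(pos)-T[:3,3]); print("shift",d.round(1))
    if rpy is not None: print("rv",(R.from_matrix(T[:3,:3]).inv()*R.from_euler('xyz',rpy,degrees=True)).as_rotvec().round(4))
E
python3 - <<'E'
from h import *
s=r.sense(); print(s)
for n in("scene","side","wrist"):
    im,d,p,P=snap(n); cv2.imwrite(f"pics/{n}0.png",im); np.savez(f"{n}0.npz",im=im,d=d,P=P,k=[p[x] for x in("fx","fy","cx","cy")])
    print(n,P.round(3).tolist(),p["fx"],np.mean(d>0))
E
```

```text
{'time': 0.0, 'joint_pos': array([-4.89364262e+00,  7.51425678e+00,  8.53296929e+01, -1.28785361e-03,
        8.72626970e+01, -4.89366890e+00]), 'qd': array([-0.05010889,  0.03377889, -0.11115083, -0.04788229,  0.09081951,
        0.02262747]), 'joint_efforts': array([-1.90700346e-03, -5.69404185e+01, -5.00557995e+01, -2.19391650e-04,
        1.44415747e-02,  7.24149572e-05]), 'tool_pos': array([5.99441204e+02, 5.58595874e-02, 2.30249357e+02]), 'tcp_rot': array([-1.79893632e+02, -7.81609888e-03,  9.00000817e+01]), 'ft_force': array([ 0.77415894, -0.33304852, -0.07869026]), 'wrist_torque': array([ 0.02184677, -0.01876128, -0.02466553]), 'grip_force': 0.0, 'finger_gap': 85.27099645788627}
scene [[0.462, 0.568, -0.681, 1272.346], [0.887, -0.304, 0.348, -367.865], [-0.01, -0.765, -0.644, 782.341], [0.0, 0.0, 0.0, 1.0]] 450.7960099851973 0.9961328125
side [[0.987, -0.092, 0.135, 440.228], [-0.163, -0.576, 0.801, -801.167], [0.004, -0.813, -0.583, 691.914], [0.0, 0.0, 0.0, 1.0]] 511.0695463922437 0.9960384114583334
wrist [[1.0, 0.001, -0.001, 600.132], [0.001, -0.954, -0.299, 74.924], [-0.001, 0.299, -0.954, 372.487], [0.0, 0.0, 0.0, 1.0]] 364.3657002088451 0.9959537760416667
```

View pics/scene0.png

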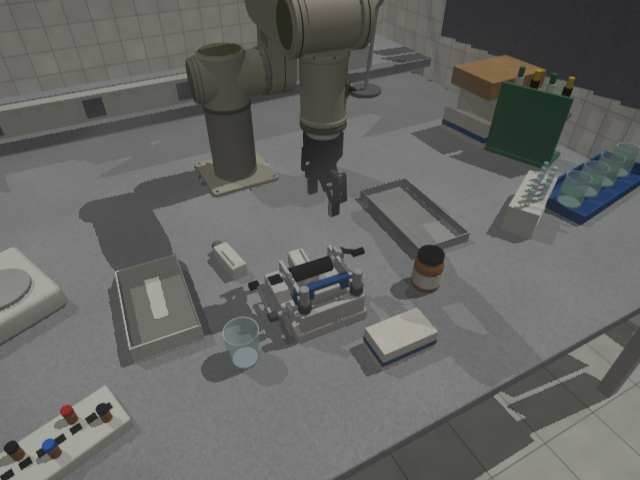

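View pics/side0.png

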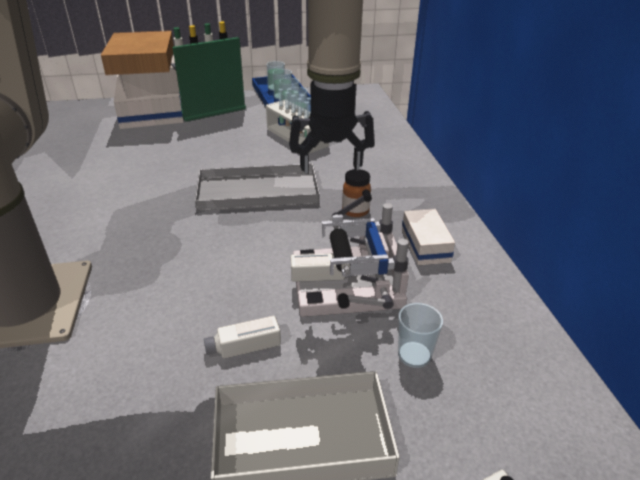

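The scene view shows the press in the middle at (320,280), the tub at (155,300), the steel tray at (415,212) and one loose bottle at (228,260). Bottle1's foot shows at (300,260). The side view agrees: loose bottle at (245,337), tub at (300,425), tray at (258,188).

```bash
cat > top.py <<'E'
from h import *
def load(n):
    z=np.load(f"{n}0.npz"); p=dict(zip(("fx","fy","cx","cy"),z["k"])); return z["im"],z["d"],p,z["P"]
W=[];C=[]
for n in("scene","side"):
    im,d,p,P=load(n); w=cloud(d,p,P); ok=np.isfinite(w[...,2])
    hsv=cv2.cvtColor(im,cv2.COLOR_BGR2HSV)
    b=ok&(hsv[...,0]>100)&(hsv[...,0]<125)&(hsv[...,1]>130)&(w[...,2]>70)&(w[...,2]<140)&(np.abs(w[...,1])<200)&(w[...,0]<800)
    q=w[b]; print(n,"blue",len(q),np.median(q,0).round(1),np.percentile(q,[2,98],axis=0).round(0).tolist())
    top=q[q[:,2]>np.percentile(q[:,2],95)-4]; print(cv2.minAreaRect(top[:,:2].astype(np.float32)))
    W.append(w[ok]);C.append(im[ok])
W=np.concatenate(W);C=np.concatenate(C)
m=(W[:,0]>250)&(W[:,0]<900)&(np.abs(W[:,1])<420)&(W[:,2]>-10)&(W[:,2]<160)
W=W[m];C=C[m]; o=np.argsort(W[:,2]);W=W[o];C=C[o]
# x up, y left; 1px=1mm... top view
img=np.zeros((650,840,3),np.uint8);H=np.zeros((650,840),np.float32)
r_=(900-W[:,0]).astype(int).clip(0,649);c_=(420-W[:,1]).astype(int).clip(0,839)
img[r_,c_]=C;H[r_,c_]=W[:,2]
np.savez("top.npz",H=H)
hm=cv2.applyColorMap((H/160*255).clip(0,255).astype(np.uint8),cv2.COLORMAP_JET)
cv2.imwrite("pics/top.png",cv2.resize(np.where((H>6)[...,None],hm,img),(775,600)))
k=cv2.morphologyEx(((H>8)).astype(np.uint8),cv2.MORPH_CLOSE,np.ones((7,7)))
for c in cv2.findContours(k,cv2.RETR_EXTERNAL,2)[0]:
    if cv2.contourArea(c)>1500:
        (u,v),s,a=cv2.minAreaRect(c); print("xy",900-v,420-u,s,a,"z",np.percentile(H[v.__int__()-10:int(v)+10,int(u)-10:int(u)+10],90))
E
python3 top.py
```

```text
scene blue 235 [684.3 -36.3 111. ] [[675.0, -106.0, 108.0], [692.0, 10.0, 113.0]]
((683.0346069335938, -47.365623474121094), (120.35032653808594, 16.807249069213867), 86.43862915039062)
side blue 385 [680.8 -55.2 109.3] [[674.0, -111.0, 85.0], [691.0, 8.0, 112.0]]
((682.5552368164062, -48.410072326660156), (123.71006774902344, 15.736917495727539), 86.7979965209961)
xy 416.0548400878906 -172.26153564453125 (131.49888610839844, 44.29729080200195) 80.64701843261719 z 40.567566
xy 494.15838623046875 -355.2626953125 (132.41781616210938, 256.3564453125) 1.1017061471939087 z 4.585711
xy 448.25616455078125 290.48338317871094 (129.02249145507812, 341.2102355957031) 26.331506729125977 z 0.0
xy 626.5 -64.5 (221.0, 231.0) 90.0 z 103.95115
xy 709.0 221.5 (68.0, 69.0) 90.0 z 99.69825
xy 707.3811492919922 -239.307373046875 (72.24752044677734, 73.06233978271484) 5.19442892074585 z 0.0
xy 830.62451171875 57.35577392578125 (137.51890563964844, 78.025634765625) 1.4688007831573486 z 55.537018
```

View pics/top.png

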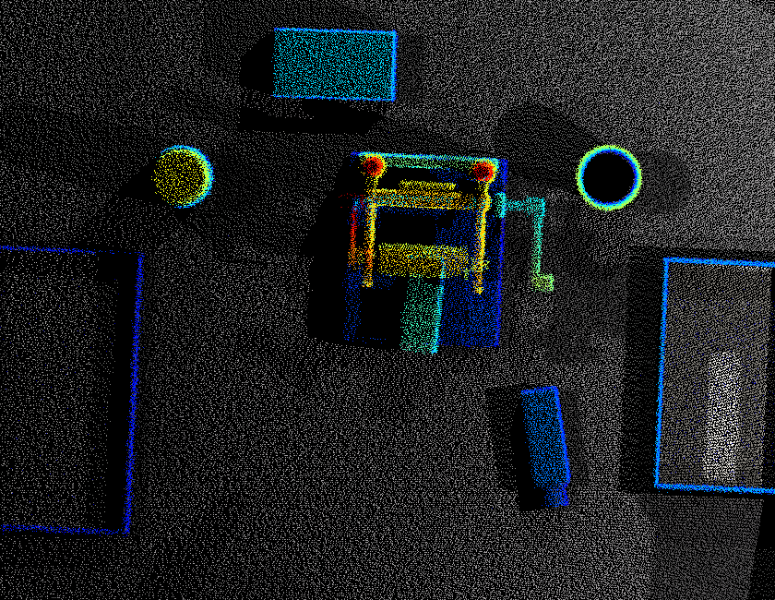

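```bash
cat > fit.py <<'E'
from top import W,C,load
from h import *
# extended cloud for tray/tub
A=[];
for n in("scene","side","wrist"):
    im,d,p,P=load(n); w=cloud(d,p,P); A.append(w[np.isfinite(w[...,2])])
    w=A[-1]
    for nm,c in(("colL",(719,12)),("colR",(715,-107))):
        q=w[(np.hypot(w[:,0]-c[0],w[:,1]-c[1])<22)&(w[:,2]>141)&(w[:,2]<152)]
        if len(q)>3: print(n,nm,len(q),q.mean(0).round(1),q.min(0).round(0),q.max(0).round(0))
    b=w[(w[:,2]>34)&(w[:,2]<44)&(w[:,0]<500)&(w[:,0]>330)&(w[:,1]<-100)&(w[:,1]>-240)]
    if len(b)>30: print(n,"bot",len(b),b.mean(0).round(1),cv2.minAreaRect(b[:,:2].astype(np.float32)))
A=np.concatenate(A)
for nm,lo,hi,s in(("tray",24,34,1),("tub",42,52,-1)):
    q=A[(A[:,2]>lo)&(A[:,2]<hi)&(A[:,1]*s>130)&(A[:,1]*s<520)&(A[:,0]>300)&(A[:,0]<665)]
    g=np.zeros((700,500),np.uint8); g[(q[:,0]-200).astype(int).clip(0,699),(abs(q[:,1])-100).astype(int).clip(0,499)]=1
    g=cv2.morphologyEx(g,cv2.MORPH_CLOSE,np.ones((9,9)))
    c=max(cv2.findContours(g,0,2)[0],key=lambda c:cv2.minAreaRect(c)[1][0]*cv2.minAreaRect(c)[1][1])
    (u,v),sz,a=cv2.minAreaRect(c); print(nm,"x",v+200.5,"y",s*(u+100.5),sz,a)
    B=cv2.boxPoints(((u,v),sz,a)); print((B[:,::-1]+[200.5,100.5])*[1,s])
# bottle1 in press and roller, cam, lift grips
w=A
def sel(*b): 
    m=np.ones(len(w),bool)
    for i in range(3): m&=(w[:,i]>b[2*i])&(w[:,i]<b[2*i+1])
    return w[m]
q=sel(520,590,-90,10,66,76); print("b1top",len(q),q.mean(0).round(1),cv2.minAreaRect(q[:,:2].astype(np.float32)))
q=sel(570,640,-190,-150,60,110); print("knob",len(q),q.min(0).round(0),q.max(0).round(0),np.median(q,0).round(0))
q=sel(560,720,25,60,105,190); print("cam",len(q),q.min(0).round(0),q.max(0).round(0),np.median(q,0).round(0)); t=q[q[:,2]>q[:,2].max()-10];print(t.mean(0))
E
python3 fit.py | grep -v "^xy\|blue"
```

```text
((683.0346069335938, -47.365623474121094), (120.35032653808594, 16.807249069213867), 86.43862915039062)
((682.5552368164062, -48.410072326660156), (123.71006774902344, 15.736917495727539), 86.7979965209961)
scene colL 61 [720.2  16.2 144.5] [709.   8. 141.] [730.  25. 148.]
scene colR 68 [ 714.2 -103.1  144.6] [ 704. -112.  141.] [723. -94. 147.]
scene bot 485 [ 428.8 -171.6   39.8] ((415.66851806640625, -172.2609405517578), (130.56983947753906, 40.56715393066406), 8.17452621459961)
side colL 52 [719.3  14.  143.7] [711.   5. 141.] [729.  25. 146.]
side colR 70 [ 713.9 -105.3  143.6] [ 704. -114.  141.] [724. -95. 147.]
side bot 1113 [ 425.3 -174.1   38.8] ((416.0743103027344, -172.49781799316406), (127.01492309570312, 43.45253372192383), 8.824565887451172)
wrist colL 738 [718.   16.8 144.2] [709.   7. 141.] [729.  26. 146.]
wrist bot 518 [ 397.1 -164.3   38.2] ((416.6553955078125, -168.46214294433594), (127.5960922241211, 32.10369873046875), 0.10862982273101807)
tray x 475.0828857421875 y 353.5745544433594 (172.81344604492188, 313.35577392578125) 3.012787342071533
[[627.0027771  259.05245972]
 [314.08011627 275.52206421]
 [323.16299438 448.09664917]
 [636.08566284 431.62704468]]
tub x 491.39288330078125 y -366.5531921386719 (255.3750762939453, 149.21078491210938) 87.33700561523438
[[ 367.30947876 -286.09584045]
 [ 360.37698364 -435.14547729]
 [ 615.47628784 -447.01055908]
 [ 622.40878296 -297.96090698]]
b1top 3992 [554.6 -35.1  69.7] ((555.050048828125, -36.25279998779297), (42.24761199951172, 72.58861541748047), 85.4546127319336)
knob 1501 [ 584. -180.   61.] [ 640. -155.   89.] [ 602. -161.   78.]
cam 3709 [589.  25. 105.] [720.  54. 168.] [666.  37. 146.]
[680.21900561  39.32479781 163.12148276]
```

Request:
jog_arm --rows '[[[-80,0,-30],[0,0,-1.518]],[[-80,0,-30],[0,0,-1.518]],[[-80,0,-30],[0,0,-1.518]],[[-80,0,-30],[0,0,-1.518]],[[-80,0,-30],[0,0,-1.518]],[[-80,0,-30],[0,0,-1.518]],[[-80,0,-30],[0,0,-1.518]],[[-80,0,-30],[0,0,-1.518]],[[-80,0,-30],[0,0,-1.518]],[[-80,0,-30],[0,0,-1.518]]]'

```text
time: 1.15
tool_pos: [599.8, -80.0, 260.8]
tcp_rot: [180.0, -0.0, 176.0]
ft_force: [0.7, 0.2, -0.0]
finger_gap: 85.7
grip_force: 0.0
```

Request:
jog_arm --rows '[[[0,0,0],[0,0,-0.04]],[[0,0,0],[0,0,-0.04]],[[0,0,0],[0,0,-0.04]]]' --grip 55

```text
time: 1.45
tool_pos: [599.9, -79.9, 261.0]
tcp_rot: [180.0, -0.0, 177.9]
ft_force: [-0.2, 0.3, 0.2]
finger_gap: 55.0
grip_force: 0.0
```

```bash
python3 - <<'E'
from h import *
s=r.sense();print(s["tool_pos"],s["tcp_rot"],s["joint_pos"].round(0))
im,d,p,P=snap("wrist"); cv2.imwrite("pics/w1.png",im); np.savez("w1.npz",im=im,d=d,P=P,k=[p[x] for x in("fx","fy","cx","cy")])
w=cloud(d,p,P)
a=np.deg2rad(-3);O=np.array([617,-41])
q=w[np.isfinite(w[...,2])]
xy=(q[:,:2]-O)@np.array([[np.cos(a),-np.sin(a)],[np.sin(a),np.cos(a)]]); q=np.c_[xy,q[:,2]]
def rep(n,x0,x1,y0,y1,z0,z1):
    t=q[(q[:,0]>x0)&(q[:,0]<x1)&(q[:,1]>y0)&(q[:,1]<y1)&(q[:,2]>z0)&(q[:,2]<z1)]
    if len(t)>5: print(n,len(t),np.percentile(t,[1,99],axis=0).round(1).tolist(),t.mean(0).round(1))
    return t
for s_ in(1,-1):
    t=rep("cheek",-25,50,*sorted((s_*45,s_*75)),109,118); print(np.polyfit(t[:,0],t[:,1],1))
rep("colL",85,115,45,75,141,150);rep("colR",85,115,-75,-45,141,150)
rep("beam",45,85,-50,50,106,116)
rep("baseL",-85,40,60,100,25,34);rep("baseR",-85,40,-100,-60,25,34);rep("baseF",-110,-60,30,80,25,34)
t=rep("b1",-110,-35,-35,40,66,75);print(cv2.minAreaRect(t[:,:2].astype(np.float32)))
rep("knob",-35,10,-150,-105,80,95); rep("cam",-20,100,66,98,140,175);rep("camtop",-20,100,60,105,158,175)
rep("roller",-25,25,-40,40,95,112)
E
```

```text
[599.87116606 -79.93441714 260.99626214] [ 1.79993971e+02 -2.99667486e-02  1.77852220e+02] [ -12.    8.   82.    0.   90. -100.]
cheek 873 [[-24.5, 57.1, 109.4], [48.8, 74.5, 117.8]] [ 10.2  62.1 113.5]
[-3.94568816e-02  6.25089998e+01]
cheek 787 [[-24.3, -62.4, 111.9], [49.2, -54.8, 115.3]] [ 10.7 -58.4 113.5]
[ 7.45382283e-03 -5.85096118e+01]
colR 405 [[89.8, -66.8, 141.4], [107.8, -48.4, 145.9]] [ 98.1 -57.8 144.2]
beam 1504 [[56.9, -49.5, 106.4], [73.9, 48.5, 112.0]] [ 64.3 -12.5 110.1]
baseL 1888 [[-84.7, 60.2, 27.4], [36.2, 85.0, 33.7]] [-44.6  71.9  30.4]
baseR 2181 [[-84.3, -83.5, 26.1], [38.4, -60.6, 33.6]] [-33.9 -73.2  30.1]
baseF 1610 [[-90.5, 30.6, 26.5], [-60.3, 79.7, 33.7]] [-75.6  54.9  30.5]
b1 3222 [[-98.8, -18.3, 66.4], [-35.5, 20.7, 71.7]] [-68.    0.9  69.7]
((-66.98908233642578, 1.296895980834961), (39.78647232055664, 65.45338439941406), 87.58277130126953)
knob 545 [[-26.2, -138.7, 80.1], [-1.7, -116.7, 88.5]] [ -17.1 -126.9   84.9]
cam 1233 [[26.7, 69.6, 140.5], [65.6, 94.9, 165.8]] [ 51.5  80.3 157.1]
camtop 689 [[51.5, 69.6, 158.1], [65.9, 95.0, 165.9]] [ 57.6  81.5 162.9]
roller 3338 [[-17.1, -39.2, 95.4], [15.1, 39.1, 107.2]] [ -3.2  -0.2 103.2]
```

View pics/w1.png

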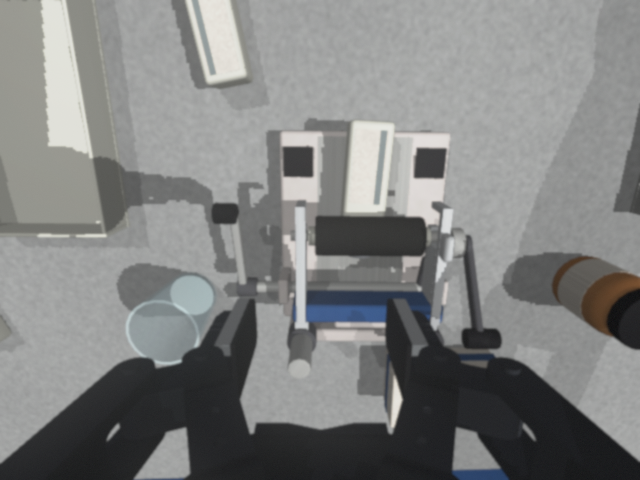

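The wrist view shows the knob at (225,213), the cam grip at (480,338), the roller at (370,235) and bottle1's foot at (370,150). The loose bottle is at (215,40). The press origin comes out near (616,-40), yaw -2.8°, so I go to the knob.

Request:
jog_arm --rows '[[[4,-88,60],[0,0,0.0115]],[[4,-88,60],[0,0,0.0115]],[[4,-88,100],[0,0,0.0115]],[[4,-88,150],[0,0,0.0115]],[[4,-88,180],[0,0,0.0115]],[[4,-88,201],[0,0,0.0115]],[[4,-88,201],[0,0,0.0115]],[[4,-88,201],[0,0,0.0115]]]'

```text
time: 2.3
tool_pos: [592.9, -167.8, 60.6]
tcp_rot: [180.0, -0.0, 177.3]
ft_force: [1.1, -0.5, 0.1]
finger_gap: 55.3
grip_force: 0.0
```

Request:
jog_arm --rows '[[[0,0,0],[0,0,0]],[[0,0,0],[0,0,0]],[[0,0,0],[0,0,0]],[[0,0,0],[0,0,0]],[[0,0,0],[0,0,0]],[[0,0,0],[0,0,0]]]' --grip 15 --force 30

```text
time: 2.9
tool_pos: [594.4, -166.7, 62.7]
tcp_rot: [179.9, 0.2, 177.3]
ft_force: [-0.8, 6.2, 6.2]
finger_gap: 22.3
grip_force: 32.4
```

Request:
jog_arm --rows '[[[-2,0,-6],[0,0,0]],[[-4,0,-11],[0,0,0]],[[-6,0,-16],[0,0,0]],[[-9,0,-22],[0,0,0]],[[-12,0,-27],[0,0,0]],[[-16,0,-31.5],[0,0,0]],[[-20,0,-36],[0,0,0]],[[-24,0,-40],[0,0,0]],[[-28.5,0,-44],[0,0,0]],[[-33,0,-47.5],[0,0,0]]]'

```text
time: 3.9
tool_pos: [623.6, -168.0, 106.7]
tcp_rot: [179.9, -0.3, 177.3]
ft_force: [-7.0, 5.1, -7.7]
finger_gap: 21.9
grip_force: 29.7
```

Request:
jog_arm --rows '[[[-5,0,-3],[0,0,0]],[[-10,0,-6],[0,0,0]],[[-15.5,0,-8.5],[0,0,0]],[[-21,0,-11],[0,0,0]],[[-27,0,-12.5],[0,0,0]],[[-33,0,-14],[0,0,0]],[[-38,0,-15],[0,0,0]],[[-43,0,-15.3],[0,0,0]],[[-45,0,-15.3],[0,0,0]],[[-45,0,-15.3],[0,0,0]]]'

```text
time: 4.9
tool_pos: [669.7, -170.2, 123.7]
tcp_rot: [179.9, -0.2, 177.3]
ft_force: [-6.4, 6.1, 0.7]
finger_gap: 22.0
grip_force: 29.5
```

Request:
jog_arm --rows '[[[-2,0,0],[0,0,0]],[[-4,0,0],[0,0,0]],[[-4,0,0],[0,0,0]],[[-4,0,0],[0,0,0]]]'

```text
time: 5.3
tool_pos: [673.8, -170.5, 123.9]
tcp_rot: [179.9, -0.1, 177.3]
ft_force: [-6.5, 7.3, 1.1]
finger_gap: 21.9
grip_force: 29.5
```

Request:
jog_arm --rows '[[[-2,0,0],[0,0,0]],[[-4,0,0],[0,0,0]],[[-6,0,0],[0,0,0]],[[-6,0,0],[0,0,0]],[[-6,0,0],[0,0,0]]]'

```text
time: 5.8
tool_pos: [679.6, -170.7, 124.0]
tcp_rot: [179.9, -0.2, 177.3]
ft_force: [-8.2, 7.0, 1.7]
finger_gap: 21.9
grip_force: 29.2
```

```bash
cat > pr.py <<'E'
from h import *
O=np.array([616,-40]);a=np.deg2rad(-2.8);M=np.array([[np.cos(a),-np.sin(a)],[np.sin(a),np.cos(a)]])
def pw(x,y): return O+M@[x,y]
def pcl(n):
    im,d,p,P=snap(n); w=cloud(d,p,P); q=w[np.isfinite(w[...,2])]; return np.c_[(q[:,:2]-O)@M,q[:,2]],im
def box(q,x0,x1,y0,y1,z0,z1):
    t=q[(q[:,0]>x0)&(q[:,0]<x1)&(q[:,1]>y0)&(q[:,1]<y1)&(q[:,2]>z0)&(q[:,2]<z1)]
    return (len(t),np.percentile(t,[2,50,98],axis=0).round(1).tolist()) if len(t)>5 else len(t)
E
python3 - <<'E'
from pr import *
for n in("scene","side"):
    q,im=pcl(n); print(n,"beam top",box(q,60,72,-40,40,100,150),"knob",box(q,20,95,-150,-110,105,170))
    cv2.imwrite(f"pics/{n}1.png",im)
E
```

```text
scene beam top (156, [[60.3, -38.4, 138.9], [66.5, -0.1, 141.2], [71.7, 37.1, 143.4]]) knob (317, [[55.7, -149.1, 108.4], [68.6, -122.8, 145.8], [81.9, -111.3, 167.8]])
side beam top (172, [[60.1, -38.0, 122.8], [65.4, -1.3, 139.8], [71.7, 38.9, 141.9]]) knob (314, [[49.7, -149.5, 107.3], [60.3, -133.1, 145.0], [80.9, -112.5, 167.0]])
```

Request:
jog_arm --rows '[[[6,0,0],[0,0,0]],[[6,0,0],[0,0,0]],[[6,0,0],[0,0,0]],[[6,0,-40],[0,0,0]],[[6,0,-80],[0,0,0]],[[45,40,-80],[0,0,0]],[[90,80,-80],[0,0,0]],[[130,110,-80],[0,0,0]],[[150,128,-80],[0,0,0]],[[150,128,-80],[0,0,0]]]' --grip 60

```text
time: 6.9
tool_pos: [533.6, -33.9, 202.8]
tcp_rot: [179.9, -0.1, 177.4]
ft_force: [0.1, -0.4, -0.1]
finger_gap: 60.2
grip_force: 0.0
```

```bash
python3 - <<'E'
from pr import *
s=r.sense();print(s["tool_pos"],s["tcp_rot"])
q,im=pcl("wrist")
print("b1",box(q,-110,-35,-40,45,66,75));print("near",box(q,-70,-50,-40,45,66,75),box(q,-95,-80,-40,45,66,75))
print("cheekR",box(q,-20,40,-75,-45,138,150),"beam",box(q,50,80,-40,40,136,146))
go([*pw(-80,0.5),38],[180,0,177.2])
E
```

```text
[533.61130092 -33.92893773 202.75942345] [ 1.79942106e+02 -1.04873480e-01  1.77429504e+02]
b1 (3727, [[-97.5, -18.2, 66.8], [-68.6, 0.4, 69.9], [-36.4, 19.6, 71.4]])
near (1144, [[-69.7, -18.3, 67.0], [-60.1, 0.3, 70.0], [-50.4, 19.4, 71.4]]) (952, [[-94.8, -17.0, 67.4], [-87.7, 1.7, 69.8], [-80.3, 20.6, 71.5]])
cheekR (96, [[6.1, -57.0, 138.1], [14.7, -55.4, 142.2], [29.0, -55.1, 144.2]]) beam 0
shift [-1.000e-01  1.000e-01  1.656e+02]
rv [-0.0002  0.0009  0.0035]
```

Request:
jog_arm --rows '[[[0,1,50],[0,0,0.05]],[[0,1,100],[0,0,0.05]],[[0,1,140],[0,0,0.05]],[[0,1,163],[0,0,0.05]],[[0,1,163],[0,0,0.05]],[[0,1,163],[0,0,0.05]]]'

```text
time: 7.55
tool_pos: [538.2, -36.8, 40.9]
tcp_rot: [-180.0, 0.0, 174.4]
ft_force: [0.3, -0.2, 0.9]
finger_gap: 60.1
grip_force: 0.0
```

Request:
jog_arm --rows '[[[0,0,0],[0,0,0]],[[0,0,0],[0,0,0]],[[0,0,0],[0,0,0]],[[0,0,0],[0,0,0]],[[6,0,0],[0,0,0]],[[14,0,0],[0,0,0]],[[22,0,0],[0,0,0]],[[30,0,0],[0,0,0]],[[33,0,0],[0,0,0]],[[33,0,0],[0,0,0]]]' --grip 32 --force 40

```text
time: 8.55
tool_pos: [506.2, -33.1, 42.8]
tcp_rot: [-180.0, 0.3, 174.4]
ft_force: [1.0, 0.3, 8.7]
finger_gap: 39.8
grip_force: 41.3
```

Request:
jog_arm --rows '[[[0,0,0],[0,0,0]],[[0,0,0],[0,0,0]],[[0,0,0],[0,0,0]],[[-15,0,0],[0,0,0]],[[-30,0,0],[0,0,0]],[[-30,0,0],[0,0,0]],[[-30,0,0],[0,0,0]]]' --grip 56

```text
time: 9.25
tool_pos: [533.4, -35.6, 39.6]
tcp_rot: [180.0, -0.1, 174.4]
ft_force: [-0.2, 0.1, -0.3]
finger_gap: 56.0
grip_force: 0.0
```

Request:
jog_arm --rows '[[[0,0,0],[0,0,0]],[[0,0,0],[0,0,0]],[[0,0,0],[0,0,0]],[[0,0,0],[0,0,0]],[[10,0,-2],[0,0,0]],[[25,0,-4],[0,0,0]],[[45,0,-4],[0,0,0]],[[70,0,-4],[0,0,0]],[[95,0,-4],[0,0,0]],[[100,0,-4],[0,0,0]]]' --grip 32 --force 50

```text
time: 10.25
tool_pos: [431.2, -25.4, 43.1]
tcp_rot: [180.0, -0.2, 174.4]
ft_force: [-0.5, -0.5, -1.3]
finger_gap: 39.4
grip_force: 50.0
```

```bash
python3 - <<'E'
from pr import *
s=r.sense();print(s["tool_pos"],s["tcp_rot"],s["ft_force"],s["finger_gap"])
im,d,p,P=snap("side");cv2.imwrite("pics/side2.png",im)
# tray and bench rims with better selection: scene+side
A=[]
for n in("scene","side"):
    im,d,p,P=snap(n);w=cloud(d,p,P);A.append(w[np.isfinite(w[...,2])])
A=np.concatenate(A)
for z0,z1 in((24,33),(1.5,5)):
  for x0,x1 in((360,420),(520,580)):
    t=A[(A[:,0]>x0)&(A[:,0]<x1)&(A[:,1]>240)&(A[:,1]<470)&(A[:,2]>z0)&(A[:,2]<z1)]
    print(z0,x0,np.histogram(t[:,1],bins=np.arange(240,472,6))[0].tolist())
t=A[(A[:,0]>290)&(A[:,0]<660)&(A[:,1]>310)&(A[:,1]<390)&(A[:,2]>24)&(A[:,2]<33)]
print(np.histogram(t[:,0],bins=np.arange(290,662,6))[0].tolist())
t=A[(A[:,0]>420)&(A[:,0]<520)&(A[:,1]>310)&(A[:,1]<390)];print("floor z",np.median(t[:,2]))
E
```

```text
[431.21861079 -25.43309852  43.07655911] [ 1.79987882e+02 -1.62473630e-01  1.74424888e+02] [-0.47282058 -0.45621397 -1.31864464] 39.36665866558606
24 360 [0, 0, 0, 0, 0, 2, 46, 6, 0, 0, 0, 0, 0, 0, 0, 0, 0, 0, 0, 0, 0, 0, 0, 0, 0, 0, 0, 0, 0, 0, 0, 0, 22, 13, 0, 0, 0, 0]
24 520 [0, 0, 0, 0, 26, 59, 0, 0, 0, 0, 0, 0, 0, 0, 0, 0, 0, 0, 0, 0, 0, 0, 0, 0, 0, 0, 0, 0, 0, 0, 8, 61, 12, 0, 0, 0, 0, 0]
1.5 360 [6, 7, 5, 3, 7, 8, 24, 2, 0, 0, 6, 15, 13, 16, 16, 26, 17, 15, 21, 20, 18, 23, 20, 18, 18, 16, 17, 16, 18, 17, 17, 14, 18, 2, 0, 0, 0, 1]
1.5 520 [4, 5, 7, 4, 14, 32, 0, 0, 2, 19, 18, 25, 35, 37, 36, 35, 34, 39, 41, 43, 26, 34, 39, 31, 40, 33, 43, 39, 33, 32, 34, 31, 8, 0, 0, 0, 1, 3]
[0, 0, 0, 0, 0, 33, 37, 0, 0, 0, 0, 0, 0, 0, 0, 0, 0, 0, 0, 0, 0, 0, 0, 0, 0, 0, 0, 0, 0, 0, 0, 0, 0, 0, 0, 0, 0, 0, 0, 0, 0, 0, 0, 0, 0, 0, 0, 0, 0, 0, 0, 0, 0, 0, 0, 6, 69, 3, 0, 0, 0]
floor z 2.6870461258405953
```

View pics/side2.png

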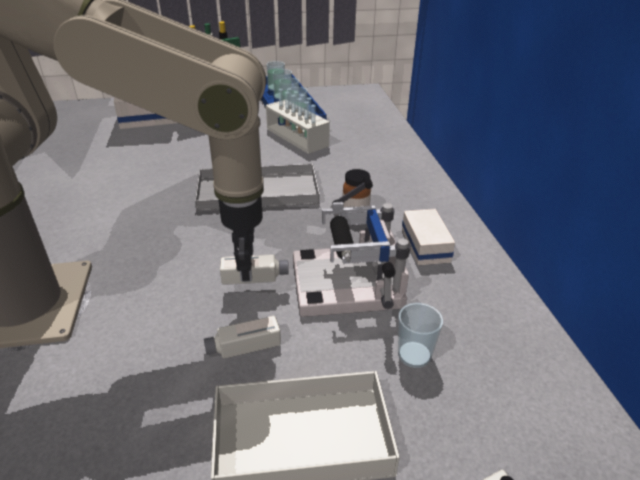

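The side view shows bottle1 held level at (250,270), the head up, and the loose bottle unmoved at (245,337). Next I carry bottle1 to the tray.

Request:
jog_arm --rows '[[[0,0,-40],[0,0,0]],[[0,10,-80],[0,0,0.1]],[[-8,50,-90],[0,0,0.24]],[[-15,95,-90],[0,0,0.38]],[[-25,140,-90],[0,0,0.52]],[[-32,185,-90],[0,0,0.66]],[[-40,230,-90],[0,0,0.8]],[[-47,275,-90],[0,0,0.94]],[[-55,320,-90],[0,0,1.08]],[[-60,360,-90],[0,0,1.22]]]'

```text
time: 11.4
tool_pos: [530.5, 329.7, 134.0]
tcp_rot: [179.9, -0.0, 104.4]
ft_force: [-0.2, -0.6, -0.4]
finger_gap: 39.6
grip_force: 50.4
```

```bash
python3 - <<'E'
from h import *
print(r.sense()["tool_pos"],r.sense()["tcp_rot"]); go([536.7,367,60],[180,0,86.8])
E
```

```text
[530.50030034 329.73529677 133.98225926] [ 1.79928011e+02 -3.18706978e-02  1.04431422e+02]
shift [34.5 15.2 74. ]
rv [ 0.0012 -0.0007  0.3077]
```

Request:
jog_arm --rows '[[[12,5,0],[0,0,0.12]],[[25,10,0],[0,0,0.24]],[[34.5,15,20],[0,0,0.308]],[[34.5,15,55],[0,0,0.308]],[[34.5,15,85],[0,0,0.308]],[[34.5,15,105],[0,0,0.308]],[[34.5,15,114],[0,0,0.308]],[[34.5,15,119],[0,0,0.308]],[[34.5,15,120],[0,0,0.308]],[[34.5,15,120],[0,0,0.308]]]'

```text
time: 12.4
tool_pos: [536.0, 364.2, 15.4]
tcp_rot: [179.9, -0.1, 87.1]
ft_force: [0.1, -0.4, -1.2]
finger_gap: 39.2
grip_force: 50.4
```

Request:
jog_arm --rows '[[[0,0,1],[0,0,0]],[[0,0,2],[0,0,0]],[[0,0,2.5],[0,0,0]],[[0,0,2.5],[0,0,0]]]'

```text
time: 12.8
tool_pos: [535.6, 364.0, 12.9]
tcp_rot: [179.9, -0.1, 87.1]
ft_force: [-0.7, -0.3, 4.7]
finger_gap: 39.8
grip_force: 50.9
```

Request:
jog_arm --rows '[[[0,0,0],[0,0,0]],[[0,0,0],[0,0,0]],[[0,0,0],[0,0,0]],[[0,0,0],[0,0,0]],[[0,0,-30],[0,0,0]],[[0,0,-75],[0,0,0]],[[0,0,-120],[0,0,0]],[[-30,0,-150],[0,0,-0.1]],[[-70,-5,-180],[0,0,-0.2]],[[-120,-10,-200],[0,0,-0.35]]]' --grip 60

```text
time: 13.8
tool_pos: [520.1, 248.2, 213.0]
tcp_rot: [179.8, -0.0, 107.5]
ft_force: [0.9, -0.1, 1.0]
finger_gap: 60.2
grip_force: 0.0
```

```bash
cat > loose.py <<'E'
from h import *
for n in("scene","side"):
    im,d,p,P=snap(n);w=cloud(d,p,P);w=w[np.isfinite(w[...,2])]
    cv2.imwrite(f"pics/{n}L.png",im)
    b=w[(w[:,2]>33)&(w[:,2]<46)&(w[:,0]<520)&(w[:,0]>310)&(w[:,1]<-60)&(w[:,1]>-265)]
    print(n,len(b),cv2.minAreaRect(b[:,:2].astype(np.float32)),b.max(0)-0,b.min(0))
    t=w[(w[:,2]>32)&(w[:,2]<50)&(w[:,0]<640)&(w[:,0]>310)&(w[:,1]>260)&(w[:,1]<450)]
    if len(t)>20: print("tray",len(t),np.median(t[:,2]),cv2.minAreaRect(t[:,:2].astype(np.float32)))
E
python3 loose.py; python3 -c "
from h import *
print(r.sense()['tool_pos'],r.sense()['tcp_rot'])
go([428.9,-170.5,130],[180,0,188.4])"
```

```text
scene 496 ((415.86248779296875, -172.17898559570312), (130.0503692626953, 40.844757080078125), 7.553634166717529) [ 480.31265318 -145.42625358   44.7272669 ] [ 351.63610667 -196.33769201   33.14009756]
tray 493 42.03056602666345 ((480.79693603515625, 351.8819274902344), (160.23196411132812, 301.9365234375), 87.72403717041016)
side 1165 ((415.404296875, -172.8575439453125), (128.75694274902344, 42.93244552612305), 7.759129047393799) [ 480.31004508 -144.53613761   43.38896918] [ 351.64220027 -198.70554676   33.01239329]
tray 400 41.2513491181175 ((442.2406311035156, 345.55767822265625), (145.2479248046875, 231.0221710205078), 87.14440155029297)
[521.14621304 244.67011582 214.2361488 ] [1.79674986e+02 8.66651703e-02 1.07406081e+02]
shift [-368.4 -212.7   83.6]
rv [ 0.0036  0.0053 -1.4136]
```

Request:
jog_arm --rows '[[[-40,-23,0],[0,0,-0.14]],[[-80,-46,0],[0,0,-0.28]],[[-120,-69,0],[0,0,-0.42]],[[-161,-93,0],[0,0,-0.56]],[[-202,-117,10],[0,0,-0.7]],[[-244,-141,20],[0,0,-0.84]],[[-285,-165,40],[0,0,-0.98]],[[-326,-189,60],[0,0,-1.12]],[[-368,-213,80],[0,0,-1.26]],[[-368,-213,84],[0,0,-1.4]]]'

```text
time: 14.9
tool_pos: [424.5, -166.6, 126.0]
tcp_rot: [-180.0, 0.0, -175.4]
ft_force: [-0.0, -0.2, -0.1]
finger_gap: 60.1
grip_force: 0.0
```

```bash
python3 -c "
from h import *
print(r.sense()['tool_pos'],r.sense()['tcp_rot'])
go([428.5,-170.8,9],[180,0,187.65])
im,d,p,P=snap('wrist');w=cloud(d,p,P);w=w[np.isfinite(w[...,2])]
b=w[(w[:,2]>36)&(w[:,2]<46)&(w[:,0]<520)&(w[:,0]>310)&(w[:,1]<-100)&(w[:,1]>-240)]
print(len(b),cv2.minAreaRect(b[:,:2].astype(np.float32)))
for x in (400,440):
  t=b[abs(b[:,0]-x)<6]; print(x,np.percentile(t[:,1],[2,98]))"
```

```text
[ 424.46685188 -166.56242683  126.01826096] [-1.79980078e+02  3.73181500e-02 -1.75449495e+02]
shift [ -3.6  -4.5 117. ]
rv [-0.0004  0.0006 -0.0541]
8819 ((424.10308837890625, -171.93765258789062), (107.56494140625, 39.831138610839844), 8.299497604370117)
400 [-194.40336282 -156.28252923]
440 [-188.43541617 -150.50122627]
```

Request:
jog_arm --rows '[[[-2,-5,40],[0,0,-0.055]],[[-2,-5,80],[0,0,-0.055]],[[-2,-5,105],[0,0,-0.055]],[[-2,-5,117],[0,0,-0.055]],[[-2,-5,117],[0,0,-0.055]]]'

```text
time: 15.45
tool_pos: [425.8, -168.8, 7.8]
tcp_rot: [179.9, -0.2, -172.5]
ft_force: [0.5, 0.3, 0.6]
finger_gap: 60.1
grip_force: 0.0
```

Request:
jog_arm --rows '[[[0,0,0],[0,0,0]],[[0,0,0],[0,0,0]],[[0,0,0],[0,0,0]],[[0,0,0],[0,0,0]],[[0,0,-20],[0,0,0]],[[0,0,-60],[0,0,0]],[[0,0,-100],[0,0,0]],[[0,20,-120],[0,0,0.12]],[[0,60,-130],[0,0,0.26]],[[0,100,-130],[0,0,0.4]]]' --grip 32 --force 50

```text
time: 16.45
tool_pos: [415.6, -71.2, 142.5]
tcp_rot: [180.0, 0.3, 164.3]
ft_force: [0.6, -0.1, -1.9]
finger_gap: 39.2
grip_force: 51.3
```

```bash
python3 -c "
from h import *
print(r.sense()['tool_pos'],r.sense()['tcp_rot'])
go([416,371,120],[180,0,86.8])"
```

```text
[415.60423588 -71.16268361 142.51126267] [179.99475991   0.28694366 164.29544691]
shift [119.4 425.8  22. ]
rv [0.0035 0.0042 1.3525]
```

Request:
jog_arm --rows '[[[11,40,0],[0,0,0.14]],[[22,80,0],[0,0,0.28]],[[34,120,0],[0,0,0.42]],[[45,160,0],[0,0,0.56]],[[56,200,0],[0,0,0.7]],[[68,240,0],[0,0,0.84]],[[79,280,0],[0,0,0.98]],[[90,320,0],[0,0,1.12]],[[101,360,0],[0,0,1.26]],[[112,400,10],[0,0,1.35]]]'

```text
time: 17.45
tool_pos: [412.3, 346.2, 131.7]
tcp_rot: [179.8, -0.1, 89.5]
ft_force: [1.1, 0.3, -0.8]
finger_gap: 39.1
grip_force: 51.4
```

```bash
python3 -c "
from h import *
print(r.sense()['tool_pos'],r.sense()['tcp_rot'])
go([415.5,344,16],[180,0,86.8])"
```

```text
[412.32741345 346.15982559 131.71024558] [ 1.79816151e+02 -1.21103632e-01  8.95453605e+01]
shift [ -2.4   2.8 115.7]
rv [ 0.0032 -0.0022  0.0479]
```

Request:
jog_arm --rows '[[[-2,3,30],[0,0,0.048]],[[-2,3,65],[0,0,0.048]],[[-2,3,95],[0,0,0.048]],[[-2,3,110],[0,0,0.048]],[[-2,3,116],[0,0,0.048]],[[-2,3,118],[0,0,0.048]],[[-2,3,119],[0,0,0.048]],[[-2,3,120],[0,0,0.048]],[[-2,3,120],[0,0,0.048]]]'

```text
time: 18.35
tool_pos: [413.6, 340.8, 14.2]
tcp_rot: [-179.8, 0.1, 87.1]
ft_force: [-24.4, -17.6, 44.9]
finger_gap: 38.4
grip_force: 57.0
```

Request:
jog_arm --rows '[[[0,0,-3],[0,0,0]],[[0,0,-8],[0,0,0]],[[0,0,-8],[0,0,0]]]'

```text
time: 18.65
tool_pos: [415.9, 342.2, 19.6]
tcp_rot: [179.9, -0.1, 87.1]
ft_force: [0.1, -0.0, -0.5]
finger_gap: 39.1
grip_force: 51.4
```

```bash
python3 -c "
from h import *
print(r.sense()['tool_pos'],r.sense()['ft_force'])
im,d,p,P=snap('side');a=im[110:300,120:400]
im,d,p,P=snap('wrist');b=im
im,d,p,P=snap('scene');c=im[120:300,300:520]
cv2.imwrite('pics/m.png',np.vstack([np.hstack([cv2.resize(a,(400,280)),cv2.resize(c,(400,280))]),np.hstack([cv2.resize(b,(400,300)),np.zeros((300,400,3),np.uint8)])]))
"
```

```text
[415.92912081 342.23050197  19.57281724] [ 6.79588957e-02 -4.07807525e-04 -4.87612624e-01]
```

View pics/m.png

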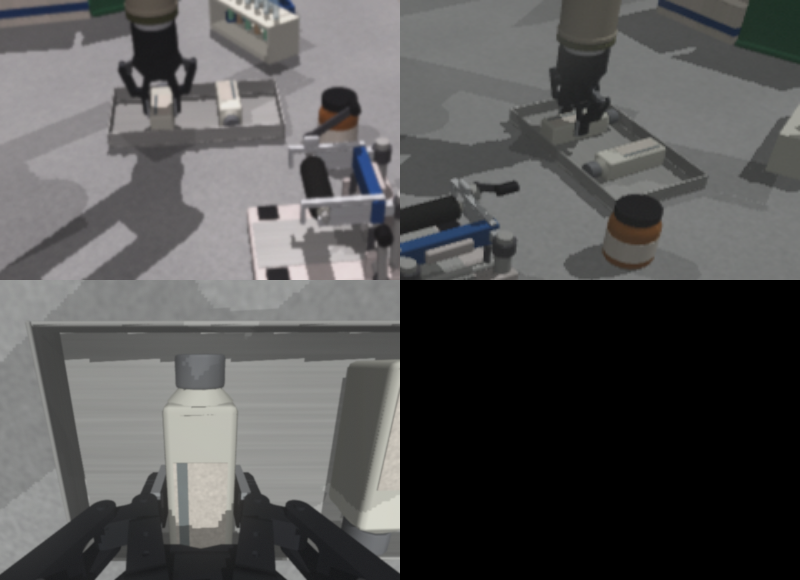

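The composite shows bottle 4/2 level in the gripper, inside the tray beside bottle1. Its cap end has plenty of room, but the foot end is hidden, so I measure the clearances.

```bash
python3 -c "
from h import *
for n in ('wrist','scene','side'):
  im,d,p,P=snap(n);w=cloud(d,p,P);w=w[np.isfinite(w[...,2])]
  t=w[(abs(w[:,0]-415)<13)&(w[:,1]>255)&(w[:,1]<460)&(w[:,2]<75)]
  print(n,len(t))
  for y in range(264,450,6):
    q=t[(t[:,1]>=y)&(t[:,1]<y+6)]
    if len(q)>3: print(y,np.percentile(q[:,2],[10,50,90]).round(0).tolist(),end=' ')
  print()
  b=w[(abs(w[:,0]-415)<35)&(w[:,1]>275)&(w[:,1]<445)&(w[:,2]>40)&(w[:,2]<53)]
  for y in (380,400): 
    q=b[abs(b[:,1]-y)<5]
    if len(q)>5: print(y,np.percentile(q[:,0],[2,98]))
"
```

```text
wrist 29801
300 [45.0, 46.0, 46.0] 306 [46.0, 47.0, 47.0] 312 [46.0, 47.0, 47.0] 318 [46.0, 47.0, 47.0] 324 [46.0, 47.0, 47.0] 330 [46.0, 47.0, 47.0] 336 [46.0, 47.0, 47.0] 342 [46.0, 47.0, 47.0] 348 [46.0, 47.0, 47.0] 354 [46.0, 47.0, 47.0] 360 [46.0, 46.0, 47.0] 366 [45.0, 46.0, 47.0] 372 [45.0, 46.0, 47.0] 378 [45.0, 46.0, 47.0] 384 [45.0, 46.0, 47.0] 390 [43.0, 45.0, 46.0] 396 [35.0, 40.0, 43.0] 402 [35.0, 39.0, 41.0] 408 [35.0, 39.0, 41.0] 414 [35.0, 39.0, 41.0] 420 [2.0, 3.0, 3.0] 426 [2.0, 3.0, 3.0] 432 [2.0, 23.0, 30.0] 438 [-1.0, -0.0, 0.0] 444 [-1.0, -0.0, 0.0] 
380 [398.19039862 435.71534662]
400 [402.27700927 427.54192942]
scene 341
264 [-0.0, 1.0, 3.0] 270 [-2.0, 1.0, 24.0] 276 [2.0, 14.0, 29.0] 288 [20.0, 34.0, 45.0] 294 [41.0, 46.0, 49.0] 300 [44.0, 46.0, 48.0] 306 [40.0, 46.0, 49.0] 312 [36.0, 47.0, 48.0] 318 [45.0, 47.0, 48.0] 324 [5.0, 47.0, 49.0] 330 [45.0, 46.0, 47.0] 336 [44.0, 46.0, 49.0] 342 [20.0, 47.0, 48.0] 366 [45.0, 47.0, 48.0] 402 [2.0, 30.0, 40.0] 408 [2.0, 37.0, 40.0] 414 [2.0, 30.0, 39.0] 420 [2.0, 3.0, 11.0] 426 [2.0, 3.0, 4.0] 432 [4.0, 18.0, 29.0] 438 [6.0, 20.0, 28.0] 
side 487
264 [-1.0, -0.0, 1.0] 270 [-1.0, 12.0, 27.0] 276 [1.0, 12.0, 27.0] 282 [20.0, 36.0, 38.0] 288 [25.0, 35.0, 45.0] 294 [25.0, 44.0, 47.0] 300 [45.0, 46.0, 47.0] 306 [44.0, 45.0, 46.0] 312 [45.0, 45.0, 47.0] 318 [44.0, 46.0, 47.0] 324 [45.0, 46.0, 47.0] 330 [45.0, 47.0, 48.0] 336 [45.0, 46.0, 49.0] 342 [44.0, 45.0, 46.0] 348 [44.0, 46.0, 47.0] 354 [43.0, 45.0, 47.0] 360 [44.0, 45.0, 46.0] 366 [44.0, 45.0, 47.0] 372 [43.0, 44.0, 46.0] 378 [42.0, 45.0, 46.0] 384 [44.0, 45.0, 47.0] 390 [43.0, 44.0, 44.0] 408 [37.0, 38.0, 40.0] 414 [35.0, 37.0, 39.0] 432 [24.0, 26.0, 30.0] 
380 [399.87820818 432.04947466]
```

Top is at 46.5, so the bottom is only 3.5 mm above the floor; it had simply reached the floor earlier than I expected.

Request:
jog_arm --rows '[[[3,0,1],[0,0,0]],[[3,0,2],[0,0,0]],[[3,0,3],[0,0,0]],[[3,0,3],[0,0,0]]]'

```text
time: 19.35
tool_pos: [414.7, 344.4, 14.5]
tcp_rot: [-180.0, 0.0, 87.1]
ft_force: [-0.1, 0.7, 0.0]
finger_gap: 38.9
grip_force: 51.4
```

Request:
jog_arm --rows '[[[0,0,0],[0,0,0]],[[0,0,0],[0,0,0]],[[0,0,0],[0,0,0]],[[0,0,0],[0,0,0]],[[0,0,-30],[0,0,0]],[[0,0,-75],[0,0,0]],[[0,0,-120],[0,0,0]],[[0,20,-170],[0,0,-0.1]],[[0,60,-210],[0,0,-0.24]],[[-20,100,-230],[0,0,-0.38]]]' --grip 60

```text
time: 20.35
tool_pos: [508.6, 324.6, 245.6]
tcp_rot: [179.7, -0.1, 109.4]
ft_force: [0.8, 0.4, 0.8]
finger_gap: 59.9
grip_force: 0.0
```

```bash
python3 -c "
from pr import *
print(r.sense()['tool_pos'],r.sense()['tcp_rot'])
for n in ('side','scene'):
  q,im=pcl(n); w=np.c_[q[:,:2]@M.T+O,q[:,2]]
  for nm,x in (('b1',536),('b2',416)):
    t=w[(abs(w[:,0]-x)<32)&(w[:,1]>270)&(w[:,1]<440)&(w[:,2]>34)&(w[:,2]<60)]
    print(n,nm,len(t),np.median(t[:,2]).round(1),cv2.minAreaRect(t[:,:2].astype(np.float32)))
  print('cam',box(q,-20,100,66,98,175,205)); print('beamtop',box(q,60,72,-40,40,130,150))
  print('others',box(q,-300,-110,-250,150,15,60))
print(pw(61.4,81)); go([*pw(61.4,81),260],[180,0,177.2])
"
```

```text
[508.60555968 324.56510059 245.58973049] [ 1.79685570e+02 -9.94072673e-02  1.09392745e+02]
side b1 372 41.5 ((536.8582153320312, 346.6592712402344), (134.0641326904297, 39.86527633666992), 88.96513366699219)
side b2 367 41.8 ((417.0247802734375, 355.8827209472656), (135.44029235839844, 38.90967559814453), 88.73727416992188)
cam (139, [[39.2, 67.9, 175.6], [58.0, 77.4, 187.8], [69.1, 92.4, 195.1]])
beamtop (165, [[60.2, -38.6, 135.6], [65.3, -3.2, 140.0], [71.5, 37.7, 142.1]])
others 0
scene b1 442 42.4 ((537.1563110351562, 345.8763732910156), (132.39111328125, 40.86838912963867), 88.99817657470703)
scene b2 362 42.6 ((415.3061218261719, 356.6779479980469), (131.94447326660156, 42.881248474121094), 89.07389831542969)
cam (100, [[43.0, 69.6, 181.8], [64.5, 79.9, 192.3], [69.1, 95.1, 196.1]])
beamtop (162, [[60.4, -38.9, 139.4], [66.5, -0.3, 141.2], [71.9, 37.8, 143.7]])
others 0
[681.28352819  37.90392126]
shift [-322.7   66.4  -12.9]
rv [ 0.0078  0.0059 -1.1887]
```

Request:
jog_arm --rows '[[[-35,7,-14],[0,0,-0.14]],[[-70,14,-14],[0,0,-0.28]],[[-110,22,-14],[0,0,-0.42]],[[-150,30,-14],[0,0,-0.56]],[[-190,38,-14],[0,0,-0.7]],[[-230,46,-14],[0,0,-0.84]],[[-270,54,-14],[0,0,-0.98]],[[-300,61,-14],[0,0,-1.12]],[[-323,66,-14],[0,0,-1.189]],[[-323,66,-14],[0,0,-1.189]]]' --grip 50

```text
time: 21.45
tool_pos: [674.9, 35.2, 253.8]
tcp_rot: [-179.9, -0.1, 176.9]
ft_force: [0.5, -0.4, -0.3]
finger_gap: 50.0
grip_force: 0.0
```

```bash
python3 -c "
from pr import *
print(r.sense()['tool_pos'],r.sense()['tcp_rot'])
q,im=pcl('wrist'); print('cam',box(q,-20,100,62,105,180,205)); cv2.imwrite('pics/w3.png',im)
go([*pw(61.4,81),169],[180,0,177.2])
"
```

```text
[674.91876317  35.17350258 253.79771865] [-1.79948432e+02 -7.07200413e-02  1.76881721e+02]
cam (1306, [[43.0, 69.4, 180.9], [57.7, 80.4, 192.9], [67.8, 93.9, 195.7]])
shift [-7.   1.3 85. ]
rv [ 0.0001 -0.0015 -0.0068]
```

Request:
jog_arm --rows '[[[-6,2,30],[0,0,0]],[[-6,2,60],[0,0,0]],[[-6,2,80],[0,0,0]],[[-6,2,85],[0,0,0]],[[-6,2,85],[0,0,0]]]'

```text
time: 22.0
tool_pos: [679.4, 41.0, 169.1]
tcp_rot: [180.0, -0.1, 177.0]
ft_force: [0.8, 0.5, -0.1]
finger_gap: 50.1
grip_force: 0.0
```

Request:
jog_arm --rows '[[[0,0,0],[0,0,0]],[[0,0,0],[0,0,0]],[[0,0,0],[0,0,0]],[[0,0,0],[0,0,0]],[[0,0,0],[0,0,0]]]' --grip 18 --force 20

```text
time: 22.5
tool_pos: [681.5, 40.1, 172.3]
tcp_rot: [180.0, 0.2, 177.0]
ft_force: [-1.5, -0.1, 7.4]
finger_gap: 25.3
grip_force: 23.2
```

Request:
jog_arm --rows '[[[4,0,-5],[0,0,0]],[[8.4,0,-10],[0,0,0]],[[13,0,-14.5],[0,0,0]],[[18.4,0,-18.4],[0,0,0]],[[24,0,-22],[0,0,0]],[[29.7,0,-25],[0,0,0]],[[36,0,-27.5],[0,0,0]],[[42,0,-29.4],[0,0,0]],[[48.5,0,-31],[0,0,0]],[[55,0,-31.7],[0,0,0]]]'

```text
time: 23.5
tool_pos: [625.7, 42.8, 202.7]
tcp_rot: [180.0, 0.1, 177.0]
ft_force: [5.0, -0.1, 3.0]
finger_gap: 25.5
grip_force: 21.6
```

Request:
jog_arm --rows '[[[6.5,0,-0.3],[0,0,0]],[[13,0,0],[0,0,0]],[[19.5,0,1],[0,0,0]],[[26,0,2.3],[0,0,0]],[[32,0,4.2],[0,0,0]],[[38,0,6.7],[0,0,0]],[[44,0,9.7],[0,0,0]],[[49.5,0,13.3],[0,0,0]],[[54.5,0,17.2],[0,0,0]],[[59.5,0,21.7],[0,0,0]]]'

```text
time: 24.5
tool_pos: [565.2, 45.7, 181.0]
tcp_rot: [-180.0, -0.0, 177.0]
ft_force: [-3.0, 0.2, 9.5]
finger_gap: 25.3
grip_force: 22.8
```

Request:
jog_arm --rows '[[[4,0,5],[0,0,0]],[[8.4,0,10],[0,0,0]],[[11,0,14],[0,0,0]],[[13,0,16.5],[0,0,0]],[[13,0,16.5],[0,0,0]]]'

```text
time: 25.0
tool_pos: [551.3, 46.3, 162.9]
tcp_rot: [-180.0, -0.2, 177.0]
ft_force: [-3.1, -1.9, 3.5]
finger_gap: 25.9
grip_force: 25.6
```

Request:
jog_arm --rows '[[[0,0,0],[0,0,0]],[[0,0,0],[0,0,0]],[[0,0,0],[0,0,0]],[[0,0,-30],[0,0,0]],[[0,0,-60],[0,0,0]],[[0,0,-90],[0,0,0]],[[0,0,-100],[0,0,0]]]' --grip 50

```text
time: 25.7
tool_pos: [554.5, 46.6, 267.3]
tcp_rot: [180.0, 0.3, 177.0]
ft_force: [0.7, -0.2, -0.2]
finger_gap: 50.0
grip_force: 0.0
```

```bash
python3 -c "
from pr import *
print(r.sense()['tool_pos'],r.sense()['tcp_rot'])
for n in('wrist','side','scene'):
  q,im=pcl(n); print(n,'cam',box(q,-100,-45,66,98,165,200),'beam',box(q,60,72,-40,40,130,150))
  t=q[(abs(q[:,1])<42)&(abs(q[:,0])<30)&(q[:,2]>105)&(q[:,2]<150)]; print('roller',len(t),np.percentile(t,[2,50,98],axis=0).round(1).tolist() if len(t)>9 else '')
cv2.imwrite('pics/scene4.png',im)
go([*pw(0,0),240],[180,0,87.2])
"
```

```text
[554.53664208  46.56864289 267.27786649] [179.98677334   0.28194264 177.01095732]
wrist cam (1064, [[-68.0, 69.4, 186.1], [-62.4, 81.0, 194.8], [-47.4, 93.6, 197.1]]) beam (235, [[60.2, 22.2, 139.2], [65.9, 31.2, 140.6], [71.7, 39.7, 141.7]])
roller 3445 [[-17.3, -40.5, 116.2], [-9.2, -6.6, 132.6], [12.4, 40.5, 136.8]]
side cam (118, [[-66.3, 67.8, 174.7], [-57.8, 76.2, 191.0], [-45.3, 92.3, 196.7]]) beam (165, [[60.1, -39.3, 137.2], [65.8, -1.4, 140.0], [71.7, 38.0, 141.9]])
roller 483 [[-16.2, -39.5, 118.1], [-2.1, 0.4, 133.4], [16.4, 41.2, 136.9]]
scene cam (100, [[-65.0, 69.8, 177.9], [-55.3, 78.9, 192.4], [-45.4, 94.5, 198.4]]) beam (155, [[60.3, -38.2, 138.6], [66.2, -0.5, 141.3], [71.8, 39.2, 143.6]])
roller 600 [[-8.1, -40.2, 109.7], [12.0, -0.7, 131.5], [18.2, 40.4, 138.2]]
shift [-67.1 -83.2  23.3]
rv [3.0000e-04 3.0000e-04 1.5676e+00]
```

Request:
jog_arm --rows '[[[-3,-2.5,0],[0,0,0]],[[-3,-2.5,0],[0,0,0]],[[-3,-2.5,20],[0,0,0]],[[-3,-2.5,45],[0,0,0]],[[-3,-2.5,62],[0,0,0]],[[-3,-2.5,67],[0,0,0]],[[-3,-2.5,70],[0,0,0]],[[-3,-2.5,72],[0,0,0]],[[-3,-2.5,74],[0,0,0]],[[-3,-2.5,74],[0,0,0]]]' --grip 0

```text
time: 26.85
tool_pos: [556.6, 43.9, 190.4]
tcp_rot: [180.0, 0.1, 177.0]
ft_force: [-2.1, 0.3, 3.2]
finger_gap: 0.2
grip_force: 1.7
```

Request:
jog_arm --rows '[[[0,0,1],[0,0,0]],[[0,0,1.5],[0,0,0]],[[0,0,2],[0,0,0]],[[0,0,2.5],[0,0,0]],[[0,0,2.5],[0,0,0]]]'

```text
time: 27.35
tool_pos: [556.7, 44.0, 189.7]
tcp_rot: [180.0, 0.1, 177.0]
ft_force: [-10.1, 0.2, 16.2]
finger_gap: -0.2
grip_force: 8.0
```

Request:
jog_arm --rows '[[[0,0,-30],[0,0,0]],[[0,0,-65],[0,0,0]],[[-10,-12,-65],[0,0,0.14]],[[-20,-24,-65],[0,0,0.28]],[[-30,-36,-65],[0,0,0.42]],[[-40,-48,-65],[0,0,0.56]],[[-50,-60,-65],[0,0,0.7]],[[-58,-70,-65],[0,0,0.84]],[[-63,-80,-65],[0,0,0.98]],[[-63,-80,-65],[0,0,1.12]]]' --grip 52

```text
time: 28.35
tool_pos: [615.6, -40.7, 251.8]
tcp_rot: [180.0, 0.0, 112.4]
ft_force: [-0.9, 0.9, 0.6]
finger_gap: 51.8
grip_force: 0.0
```

```bash
python3 -c "
from pr import *
print(r.sense()['tool_pos'],r.sense()['tcp_rot'])
for n in('wrist','side','scene'):
  q,im=pcl(n); print(n,'cam',box(q,-100,-45,66,98,165,200),'beam',box(q,60,72,-40,40,130,150))
go([*pw(0,0),240],[180,0,87.2])
"
```

```text
[615.56876864 -40.68772452 251.80887939] [1.79969982e+02 4.75863102e-02 1.12437745e+02]
wrist cam (1893, [[-71.6, 69.1, 177.2], [-62.2, 80.7, 188.0], [-46.7, 93.6, 190.5]]) beam (1457, [[60.2, -38.2, 138.9], [65.3, 6.5, 140.3], [71.7, 38.7, 141.7]])
side cam (130, [[-70.5, 67.8, 168.7], [-61.2, 77.2, 183.4], [-45.4, 93.9, 190.1]]) beam (162, [[60.3, -39.3, 137.4], [65.7, -3.1, 139.9], [71.6, 37.0, 141.7]])
scene cam (96, [[-67.4, 69.3, 171.6], [-59.6, 80.1, 184.7], [-46.5, 95.1, 191.1]]) beam (150, [[60.4, -38.5, 139.3], [66.8, -1.3, 141.4], [71.9, 38.0, 143.1]])
shift [-0.9  0.6 11.9]
rv [4.000e-04 1.000e-04 4.503e-01]
```

Request:
jog_arm --rows '[[[-1,0.5,0],[0,0,0.14]],[[-1,0.5,10],[0,0,0.28]],[[-1,0.5,20],[0,0,0.42]],[[-1,0.5,40],[0,0,0.45]],[[-1,0.5,70],[0,0,0.45]],[[-1,0.5,100],[0,0,0.45]],[[-1,0.5,125],[0,0,0.45]],[[-1,0.5,142],[0,0,0.45]],[[-1,0.5,148],[0,0,0.45]],[[-1,0.5,148],[0,0,0.45]]]'

```text
time: 29.5
tool_pos: [615.3, -39.8, 103.5]
tcp_rot: [-179.9, -0.0, 87.2]
ft_force: [0.7, 1.0, 0.9]
finger_gap: 52.1
grip_force: 0.0
```

Request:
jog_arm --rows '[[[0,0,0],[0,0,0]],[[0,0,0],[0,0,0]],[[0,0,0],[0,0,0]],[[0,0,0],[0,0,0]],[[0,0,0],[0,0,0]]]' --grip 28 --force 40

```text
time: 30.0
tool_pos: [617.0, -40.1, 105.9]
tcp_rot: [179.8, 0.0, 87.1]
ft_force: [1.5, 1.4, 5.9]
finger_gap: 34.8
grip_force: 40.6
```

Request:
jog_arm --rows '[[[0,0,-3],[0,0,0]],[[0,0,-5],[0,0,0]],[[0,0,-7],[0,0,0]],[[0,0,-9],[0,0,0]],[[0,0,-9],[0,0,0]],[[0,0,-9],[0,0,0]]]'

```text
time: 30.6
tool_pos: [615.5, -40.0, 112.9]
tcp_rot: [-180.0, -0.0, 87.1]
ft_force: [0.2, -0.4, -1.4]
finger_gap: 34.8
grip_force: 40.1
```

Request:
jog_arm --rows '[[[0,-3,0],[0,0,0]],[[0,-6,0],[0,0,0]],[[0,-9,0],[0,0,0]],[[0,-12,0],[0,0,0]],[[0,-15.5,0],[0,0,0]],[[0,-15.5,0],[0,0,0]],[[0,-15.5,0],[0,0,0]]]'

```text
time: 31.3
tool_pos: [600.1, -39.2, 113.1]
tcp_rot: [180.0, -0.0, 87.1]
ft_force: [0.1, -0.5, -1.8]
finger_gap: 34.5
grip_force: 40.2
```

Request:
jog_arm --rows '[[[0,0,4],[0,0,0]],[[0,0,8],[0,0,0]],[[0,0,12],[0,0,0]],[[0,0,16],[0,0,0]],[[0,0,20],[0,0,0]],[[0,0,24],[0,0,0]],[[0,0,28],[0,0,0]],[[0,0,32],[0,0,0]],[[0,0,33],[0,0,0]],[[0,0,33],[0,0,0]]]'

```text
time: 32.3
tool_pos: [600.0, -39.2, 79.7]
tcp_rot: [-180.0, -0.0, 87.1]
ft_force: [-1.3, -0.4, -2.7]
finger_gap: 34.8
grip_force: 40.2
```

Out of the slots cleanly. Now forward, in steps.

Request:
jog_arm --rows '[[[0,-5,0],[0,0,0]],[[0,-10,0],[0,0,0]],[[0,-15,0],[0,0,0]],[[0,-22,0],[0,0,0]],[[0,-30,0],[0,0,0]],[[0,-40,0],[0,0,0]],[[0,-50,0],[0,0,0]],[[0,-60,0],[0,0,0]],[[0,-70,0],[0,0,0]],[[0,-80,0],[0,0,0]]]'

```text
time: 33.3
tool_pos: [519.4, -35.0, 80.1]
tcp_rot: [180.0, 0.0, 87.1]
ft_force: [0.2, 0.4, -2.9]
finger_gap: 34.3
grip_force: 40.2
```

Request:
jog_arm --rows '[[[0,-30,0],[0,0,0]],[[0,-65,-10],[0,0,0]],[[0,-80,-30],[0,0,-0.1]],[[-20,-80,-50],[0,0,-0.24]],[[-60,-75,-50],[0,0,-0.38]],[[-100,-70,-50],[0,0,-0.52]],[[-140,-65,-50],[0,0,-0.66]],[[-180,-55,-50],[0,0,-0.8]],[[-220,-45,-50],[0,0,-0.94]],[[-260,-40,-50],[0,0,-1.08]]]'

```text
time: 34.3
tool_pos: [466.9, -294.3, 130.2]
tcp_rot: [180.0, 0.0, 149.3]
ft_force: [0.6, 0.6, -2.2]
finger_gap: 34.7
grip_force: 40.9
```

```bash
python3 -c "
from h import *
print(r.sense()['tool_pos'],r.sense()['tcp_rot'])
A=[]
for n in('scene','side'):
  im,d,p,P=snap(n);w=cloud(d,p,P);A.append(w[np.isfinite(w[...,2])])
  cv2.imwrite(f'pics/{n}5.png',im)
A=np.concatenate(A)
for x0,x1 in((380,420),(570,605)):
  t=A[(A[:,0]>x0)&(A[:,0]<x1)&(A[:,1]<-260)&(A[:,1]>-470)&(A[:,2]>43)&(A[:,2]<52)]
  h,e=np.histogram(t[:,1],bins=np.arange(-470,-259,3));print(x0,[(int(e[i]),int(v)) for i,v in enumerate(h) if v>3])
t=A[(A[:,0]>330)&(A[:,0]<650)&(A[:,1]<-330)&(A[:,1]>-400)&(A[:,2]>43)&(A[:,2]<52)]
h,e=np.histogram(t[:,0],bins=np.arange(330,650,3));print([(int(e[i]),int(v)) for i,v in enumerate(h) if v>3])
t=A[(A[:,0]>430)&(A[:,0]<550)&(A[:,1]<-330)&(A[:,1]>-400)];print('floor',np.median(t[:,2]))
go([491.5,-366.5,100],[180,0,177.3])
"
```

```text
[ 466.92651571 -294.29166732  130.17371054] [1.79993449e+02 4.04807192e-02 1.49268350e+02]
380 [(-437, 84), (-434, 68), (-296, 33), (-293, 62), (-290, 10)]
570 [(-446, 61), (-443, 70), (-440, 10), (-305, 19), (-302, 65), (-299, 14)]
[(366, 50), (369, 132), (372, 32), (612, 88), (615, 126), (618, 19)]
floor 392.9589271452796
shift [-57.  -46.5  30.5]
rv [-0.0022  0.0013 -0.4921]
```

Request:
jog_arm --rows '[[[-20,-17,0],[0,0,-0.13]],[[-40,-34,0],[0,0,-0.26]],[[-59,-50.5,0],[0,0,-0.39]],[[-59,-50.5,10],[0,0,-0.49]],[[-59,-50.5,35],[0,0,-0.49]],[[-59,-50.5,60],[0,0,-0.49]],[[-59,-50.5,85],[0,0,-0.49]],[[-59,-50.5,102],[0,0,-0.49]],[[-59,-50.5,113],[0,0,-0.49]],[[-59,-50.5,113],[0,0,-0.49]]]'

```text
time: 35.4
tool_pos: [490.4, -365.3, 15.3]
tcp_rot: [179.9, -0.1, 177.0]
ft_force: [0.0, -0.6, -3.3]
finger_gap: 34.7
grip_force: 41.0
```

Request:
jog_arm --rows '[[[0,0,1],[0,0,0]],[[0,0,2],[0,0,0]],[[0,0,3],[0,0,0]],[[0,0,4],[0,0,0]],[[0,0,4],[0,0,0]]]'

```text
time: 35.9
tool_pos: [491.6, -366.5, 13.3]
tcp_rot: [-180.0, 0.0, 177.0]
ft_force: [-0.3, 0.3, -2.4]
finger_gap: 34.6
grip_force: 41.0
```

Request:
jog_arm --rows '[[[0,0,1],[0,0,0]],[[0,0,2],[0,0,0]],[[0,0,3],[0,0,0]],[[0,0,3],[0,0,0]]]'

```text
time: 36.3
tool_pos: [491.3, -366.2, 9.7]
tcp_rot: [180.0, -0.0, 177.0]
ft_force: [-0.5, -0.3, -3.8]
finger_gap: 34.9
grip_force: 41.0
```

Request:
jog_arm --rows '[[[0,0,1],[0,0,0]],[[0,0,1],[0,0,0]],[[0,0,1],[0,0,0]]]'

```text
time: 36.6
tool_pos: [491.5, -366.4, 9.2]
tcp_rot: [-180.0, 0.0, 177.0]
ft_force: [-1.0, 0.8, 0.2]
finger_gap: 34.4
grip_force: 41.3
```

Request:
jog_arm --rows '[[[0,0,0.3],[0,0,0]],[[0,0,0.3],[0,0,0]],[[0,0,0.3],[0,0,0]],[[0,0,0.3],[0,0,0]],[[0,0,-15],[0,0,0]],[[0,0,-45],[0,0,0]],[[0,0,-90],[0,0,0]],[[0,0,-140],[0,0,0]],[[0,0,-190],[0,0,0]],[[0,20,-230],[0,0,0]]]' --grip 60

```text
time: 37.6
tool_pos: [492.6, -348.2, 244.2]
tcp_rot: [-179.8, 0.2, 176.9]
ft_force: [0.3, -0.5, -0.4]
finger_gap: 59.9
grip_force: 0.0
```

```bash
python3 -c "
from pr import *
print(r.sense()['tool_pos'],r.sense()['tcp_rot'])
q,im=pcl('scene')
q2,im2=pcl('side');cv2.imwrite('pics/side6.png',im2)
for z in (q,q2):
  print('beam',box(z,60,72,-40,40,130,150),'cam',box(z,-100,-45,66,98,165,200),'knob',box(z,30,90,-145,-110,120,170))
go([*pw(-65,81),260],[180,0,177.2])
"
```

```text
[ 492.55747862 -348.22070802  244.15357128] [-179.80110637    0.19403176  176.90592209]
beam (154, [[60.3, -38.3, 139.0], [66.2, -1.2, 141.2], [71.5, 37.9, 143.2]]) cam (103, [[-69.6, 69.8, 172.3], [-59.1, 79.7, 185.2], [-46.4, 94.5, 191.1]]) knob (142, [[52.8, -138.7, 121.3], [62.9, -126.3, 146.3], [67.5, -117.0, 151.7]])
beam (158, [[60.1, -38.2, 137.5], [65.8, -4.3, 139.8], [71.5, 37.4, 142.1]]) cam 0 knob (166, [[49.1, -140.8, 133.7], [56.7, -135.4, 145.3], [66.8, -118.7, 150.5]])
shift [-39.4 393.8 -13.3]
rv [-0.0077  0.0115 -0.0022]
```

View pics/side6.png

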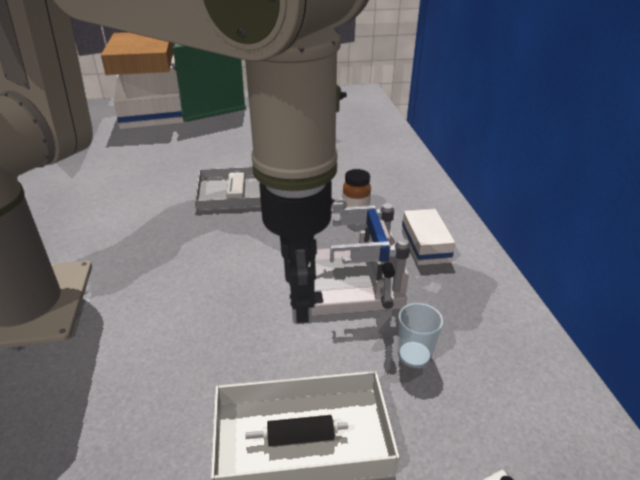

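The side view shows the roller lying flat in the tub at (300,430) and the head still up. Now the lift lever.

Request:
jog_arm --rows '[[[-30,35,0],[0,0,0]],[[-62,70,0],[0,0,0]],[[-95,105,0],[0,0,0]],[[-130,145,0],[0,0,0]],[[-165,186,0],[0,0,0]],[[-165,186,20],[0,0,0]],[[-165,186,55],[0,0,0]],[[-165,186,90],[0,0,0]],[[-165,186,115],[0,0,0]],[[-165,186,122],[0,0,0]]]' --grip 52

```text
time: 38.7
tool_pos: [664.5, -168.3, 113.1]
tcp_rot: [179.9, -0.3, 177.0]
ft_force: [-0.4, -0.2, -0.6]
finger_gap: 51.8
grip_force: 0.0
```

Request:
jog_arm --rows '[[[0,0,0],[0,0,0]],[[0,0,0],[0,0,0]],[[0,0,0],[0,0,0]],[[0,0,0],[0,0,0]],[[0,0,0],[0,0,0]]]' --grip 15 --force 40

```text
time: 39.2
tool_pos: [668.0, -170.0, 119.4]
tcp_rot: [-179.9, 0.2, 177.0]
ft_force: [-2.1, -3.1, 7.1]
finger_gap: 22.0
grip_force: 42.9
```

Request:
jog_arm --rows '[[[4,0,0.5],[0,0,0]],[[8.8,0,1.3],[0,0,0]],[[14.5,0,2.6],[0,0,0]],[[20.3,0,4.3],[0,0,0]],[[26,0,6.5],[0,0,0]],[[31.2,0,9],[0,0,0]],[[36.5,0,12],[0,0,0]],[[41.4,0,15.1],[0,0,0]],[[46,0,18.7],[0,0,0]],[[50.6,0,22.5],[0,0,0]]]'

```text
time: 40.2
tool_pos: [620.8, -167.9, 100.1]
tcp_rot: [-179.8, 0.6, 177.0]
ft_force: [3.0, -1.9, 15.4]
finger_gap: 22.7
grip_force: 44.8
```

Request:
jog_arm --rows '[[[4,0,4.2],[0,0,0]],[[8.1,0,8.7],[0,0,0]],[[11.7,0,13.5],[0,0,0]],[[14.9,0,18.4],[0,0,0]],[[17.7,0,23.6],[0,0,0]],[[20.2,0,29],[0,0,0]],[[22.4,0,34.6],[0,0,0]],[[24.1,0,40.2],[0,0,0]],[[25,0,44],[0,0,0]],[[25,0,44],[0,0,0]]]'

```text
time: 41.2
tool_pos: [593.5, -166.6, 53.2]
tcp_rot: [-179.9, 0.3, 177.0]
ft_force: [-0.5, -4.1, 6.3]
finger_gap: 22.3
grip_force: 48.2
```

Request:
jog_arm --rows '[[[0,0,1.5],[0,0,0]],[[0,0,3],[0,0,0]],[[0,0,4],[0,0,0]],[[0,0,4],[0,0,0]]]'

```text
time: 41.6
tool_pos: [593.0, -166.6, 49.7]
tcp_rot: [-179.9, 0.2, 177.0]
ft_force: [-7.3, -3.8, 12.3]
finger_gap: 22.2
grip_force: 49.7
```

```bash
python3 -c "
from pr import *
for n in('scene','side'):
  q,im=pcl(n); print('beam',box(q,60,72,-40,40,100,150),'cheek',box(q,-20,40,-63,-57,100,150))
"
```

```text
beam (140, [[60.4, -35.7, 108.9], [65.6, 1.6, 111.2], [71.5, 38.2, 113.5]]) cheek (77, [[-18.8, -62.6, 101.8], [13.8, -61.0, 113.6], [37.8, -57.4, 116.3]])
beam (140, [[60.1, -38.6, 106.6], [66.2, -7.7, 110.1], [71.7, 30.0, 112.5]]) cheek (13, [[33.1, -62.8, 101.1], [38.1, -61.8, 105.8], [39.8, -59.8, 113.1]])
```

Request:
jog_arm --rows '[[[0,0,0],[0,0,0]],[[0,0,0],[0,0,0]],[[0,0,0],[0,0,0]],[[0,0,-45],[0,0,0]],[[0,0,-95],[0,0,0]],[[5,0,-145],[0,0,0]],[[20,30,-175],[0,0,0]],[[30,70,-175],[0,0,0]],[[40,110,-175],[0,0,0]],[[49,130,-175],[0,0,0]]]' --grip 52

```text
time: 42.7
tool_pos: [548.8, -30.1, 221.7]
tcp_rot: [179.9, 0.0, 177.1]
ft_force: [-0.2, -0.7, -0.4]
finger_gap: 51.9
grip_force: 0.0
```

```bash
python3 -c "
from pr import *
print(r.sense()['tool_pos'],r.sense()['tcp_rot'])
for n in('wrist','scene','side'):
  q,im=pcl(n); print(n,'knob',box(q,-35,5,-145,-112,72,95),'cam',box(q,-100,-45,66,98,140,175),'beam',box(q,60,72,-40,40,100,150))
go([*pw(-65,81),136],[180,0,177.2])
"
```

```text
[548.80188204 -30.10254504 221.72813074] [1.79940664e+02 2.16542318e-02 1.77104680e+02]
wrist knob (873, [[-26.0, -138.9, 73.0], [-17.4, -124.0, 83.4], [3.4, -117.3, 88.1]]) cam (1332, [[-72.3, 68.3, 145.5], [-66.0, 79.0, 157.8], [-47.2, 93.1, 160.5]]) beam (1205, [[60.2, -38.2, 109.0], [65.7, 0.4, 110.6], [71.7, 38.2, 111.8]])
scene knob (103, [[-22.5, -138.7, 75.3], [-10.8, -127.4, 84.1], [1.5, -116.8, 88.9]]) cam (96, [[-69.5, 69.4, 142.4], [-59.1, 79.4, 155.7], [-46.9, 93.6, 161.7]]) beam (146, [[60.2, -33.4, 109.0], [66.2, 1.0, 111.3], [71.7, 36.7, 113.2]])
side knob (182, [[-24.9, -140.7, 72.6], [-14.2, -131.0, 82.3], [3.1, -117.3, 87.6]]) cam (96, [[-70.8, 68.4, 140.9], [-60.1, 74.3, 151.7], [-45.3, 88.7, 159.9]]) beam (162, [[60.1, -38.5, 107.0], [65.6, -2.7, 110.1], [71.6, 38.4, 112.1]])
shift [-2.3 75.9 85.4]
rv [ 0.0001 -0.0001 -0.0007]
```

Request:
jog_arm --rows '[[[-2,40,0],[0,0,0]],[[-2,75.5,0],[0,0,0]],[[-2,75.5,0],[0,0,0]],[[-2,75.5,30],[0,0,0]],[[-2,75.5,60],[0,0,0]],[[-2,75.5,80],[0,0,0]],[[-2,75.5,85],[0,0,0]],[[-2,75.5,85],[0,0,0]]]'

```text
time: 43.65
tool_pos: [554.8, 41.3, 135.6]
tcp_rot: [-180.0, -0.1, 177.0]
ft_force: [0.2, 0.4, -0.3]
finger_gap: 51.6
grip_force: 0.0
```

Request:
jog_arm --rows '[[[0,0,0],[0,0,0]],[[0,0,0],[0,0,0]],[[0,0,0],[0,0,0]],[[0,0,0],[0,0,0]],[[0,0,0],[0,0,0]]]' --grip 18 --force 25

```text
time: 44.15
tool_pos: [556.5, 45.7, 138.9]
tcp_rot: [179.7, 0.2, 177.1]
ft_force: [-0.7, 14.8, 2.8]
finger_gap: 25.4
grip_force: 28.6
```

Request:
jog_arm --rows '[[[0,4,0],[0,0,0]],[[-3.6,4,-5.5],[0,0,0]],[[-7.6,4,-10.7],[0,0,0]],[[-12,4,-15.5],[0,0,0]],[[-17,4,-20],[0,0,0]],[[-22,4,-23.9],[0,0,0]],[[-27.5,4,-27.4],[0,0,0]],[[-33.3,4,-30.5],[0,0,0]],[[-39.4,4,-33],[0,0,0]],[[-45.6,4,-34.9],[0,0,0]]]'

```text
time: 45.15
tool_pos: [601.7, 43.9, 172.0]
tcp_rot: [-180.0, 0.0, 177.0]
ft_force: [-4.9, -1.7, -0.8]
finger_gap: 25.5
grip_force: 26.1
```

Request:
jog_arm --rows '[[[-6.5,0,-1.5],[0,0,0]],[[-13,0,-2.3],[0,0,0]],[[-19.5,0,-2.6],[0,0,0]],[[-26,0,-2.3],[0,0,0]],[[-32.5,0,-1.3],[0,0,0]],[[-38.8,0,0],[0,0,0]],[[-45,0,2],[0,0,0]],[[-51,0,4.4],[0,0,0]],[[-57,0,7.6],[0,0,0]],[[-62.4,0,11],[0,0,0]]]'

```text
time: 46.15
tool_pos: [665.8, 40.9, 162.3]
tcp_rot: [180.0, 0.3, 177.0]
ft_force: [-0.2, 0.7, 6.0]
finger_gap: 25.4
grip_force: 24.1
```

Request:
jog_arm --rows '[[[-5,0,4],[0,0,0]],[[-10,0,8.4],[0,0,0]],[[-14.5,0,13.2],[0,0,0]],[[-18.4,0,18.4],[0,0,0]],[[-21,0,22.5],[0,0,0]],[[-22,0,25],[0,0,0]],[[-22,0,25],[0,0,0]]]'

```text
time: 46.85
tool_pos: [689.6, 39.8, 138.4]
tcp_rot: [179.9, 0.6, 177.0]
ft_force: [7.7, 0.3, 6.0]
finger_gap: 25.3
grip_force: 27.4
```

Request:
jog_arm --rows '[[[0,0,0],[0,0,0]],[[0,0,0],[0,0,0]],[[0,0,0],[0,0,0]],[[0,0,-30],[0,0,0]],[[0,0,-60],[0,0,0]],[[8,0,-80],[0,0,0]],[[8,0,-80],[0,0,0]]]' --grip 52

```text
time: 47.55
tool_pos: [678.8, 40.1, 219.7]
tcp_rot: [180.0, 0.4, 177.0]
ft_force: [0.9, -0.5, 0.9]
finger_gap: 52.0
grip_force: 0.0
```

```bash
python3 -c "
from pr import *
print(r.sense()['tool_pos'],r.sense()['tcp_rot'])
for n in('wrist','scene','side'):
  q,im=pcl(n); print(n,'cam',box(q,30,100,62,105,150,175),box(q,30,100,62,105,158,175))
go([*pw(61,81),172])
"
```

```text
[678.8343256   40.11599896 219.74532216] [179.98158931   0.35637608 177.02457481]
wrist cam (1457, [[36.8, 69.4, 151.4], [53.8, 80.7, 167.6], [63.8, 93.8, 170.2]]) (1270, [[45.9, 69.4, 159.0], [54.9, 81.3, 168.1], [63.9, 93.9, 170.3]])
scene cam (99, [[50.8, 69.5, 156.8], [61.2, 80.5, 167.2], [65.5, 94.5, 171.4]]) (94, [[51.0, 69.5, 159.8], [61.2, 80.9, 167.4], [65.5, 94.6, 171.4]])
side cam (128, [[38.8, 67.4, 150.2], [54.8, 77.1, 163.1], [64.9, 91.8, 170.3]]) (87, [[48.9, 67.0, 158.7], [56.9, 76.7, 166.2], [65.1, 92.0, 170.4]])
shift [-4.2 -1.9 42. ]
```

Request:
jog_arm --rows '[[[-2,-2,0],[0,0,0]],[[-2,-2,0],[0,0,0]],[[-2,-2,10],[0,0,0]],[[-2,-2,30],[0,0,0]],[[-2,-2,43],[0,0,0]],[[-2,-2,48],[0,0,0]],[[-2,-2,51],[0,0,0]],[[-2,-2,53],[0,0,0]],[[-2,-2,55],[0,0,0]],[[-2,-2,55],[0,0,0]]]' --grip 0

```text
time: 48.7
tool_pos: [680.0, 37.9, 164.8]
tcp_rot: [-180.0, 0.2, 177.0]
ft_force: [-7.7, 0.7, 18.9]
finger_gap: 0.0
grip_force: 9.5
```

Request:
jog_arm --rows '[[[0,0,0.7],[0,0,0]],[[0,0,1.4],[0,0,0]],[[0,0,2],[0,0,0]],[[0,0,2],[0,0,0]]]'

```text
time: 49.1
tool_pos: [680.2, 37.8, 164.5]
tcp_rot: [-180.0, 0.3, 177.0]
ft_force: [-12.5, -1.0, 27.9]
finger_gap: -0.4
grip_force: 13.7
```

At the stop. I retreat and do a final check.

Request:
jog_arm --rows '[[[0,0,-30],[0,0,0]],[[0,0,-75],[0,0,0]],[[20,0,-110],[0,0,0]],[[60,0,-130],[0,0,0]],[[105,0,-130],[0,0,0]],[[150,0,-130],[0,0,0]],[[190,0,-130],[0,0,0]],[[220,0,-130],[0,0,0]],[[220,0,-130],[0,0,0]]]'

```text
time: 50.0
tool_pos: [456.7, 49.7, 288.9]
tcp_rot: [180.0, -0.0, 177.0]
ft_force: [0.2, 0.1, -1.0]
finger_gap: -0.2
grip_force: 0.0
```

```bash
python3 -c "
from pr import *
print(r.sense()['tool_pos'])
for n in('wrist','scene','side'):
  q,im=pcl(n); print(n,'cam',box(q,30,100,62,105,150,175),'knob',box(q,-35,5,-145,-112,72,95),'beam',box(q,60,72,-40,40,100,150))
  w=np.c_[q[:,:2]@M.T+O,q[:,2]]
  for nm,b in (('b1',(504,568,275,435,34,60)),('b2',(384,448,275,440,34,60)),('rol',(400,590,-420,-315,8,60)),('jar',(670,750,180,260,80,110)),('bkr',(660,750,-285,-195,60,100))): print(nm,box(w,*b))
  if n=='scene': cv2.imwrite('pics/fin.png',im)
"
```

```text
[456.70325926  49.70336316 288.87436574]
wrist cam 0 knob (539, [[-26.1, -138.7, 73.1], [-18.2, -123.5, 82.8], [3.2, -117.1, 87.9]]) beam 0
b1 (3422, [[515.5, 287.0, 34.7], [533.3, 348.2, 42.5], [553.4, 402.6, 44.4]])
b2 (3963, [[400.4, 279.9, 37.5], [420.6, 327.8, 42.7], [441.6, 378.8, 44.6]])
rol 0
jar 0
bkr (1288, [[672.3, -273.7, 60.6], [681.4, -243.3, 76.4], [719.5, -212.7, 90.2]])
scene cam (98, [[54.2, 70.0, 152.7], [65.4, 80.2, 162.3], [69.2, 95.8, 166.3]]) knob (110, [[-23.4, -139.0, 73.9], [-9.9, -127.4, 83.2], [3.2, -116.6, 89.7]]) beam (149, [[60.8, -34.8, 109.0], [66.6, 0.2, 111.4], [71.8, 37.1, 113.6]])
b1 (440, [[518.2, 288.5, 34.6], [540.0, 349.3, 42.4], [556.5, 407.8, 45.8]])
b2 (384, [[402.0, 280.9, 34.5], [427.5, 331.4, 42.3], [444.5, 401.8, 46.3]])
rol (674, [[419.7, -384.4, 8.9], [503.8, -366.5, 35.4], [556.5, -348.5, 41.4]])
jar (500, [[682.0, 196.2, 81.0], [713.9, 219.0, 99.5], [736.5, 250.6, 102.5]])
bkr (777, [[673.1, -272.4, 60.9], [697.9, -238.8, 78.5], [741.8, -206.8, 91.6]])
side cam (110, [[45.0, 68.4, 150.9], [59.6, 76.4, 159.8], [69.0, 93.1, 165.3]]) knob (185, [[-24.8, -140.1, 72.5], [-14.2, -131.9, 82.1], [3.0, -118.6, 87.7]]) beam (164, [[60.1, -36.7, 105.7], [65.8, -2.2, 109.9], [71.8, 38.6, 112.3]])
b1 (371, [[517.9, 286.1, 34.6], [535.9, 346.2, 41.7], [555.9, 406.4, 44.5]])
b2 (385, [[402.1, 279.9, 35.0], [423.7, 325.3, 41.8], [444.3, 399.1, 44.9]])
rol (2045, [[418.3, -385.7, 15.7], [487.7, -374.2, 33.4], [551.8, -355.6, 40.0]])
jar (396, [[681.2, 193.7, 80.9], [707.0, 211.2, 97.8], [734.3, 250.0, 101.1]])
bkr (1163, [[673.9, -274.4, 60.6], [709.1, -237.4, 77.3], [740.7, -206.2, 90.1]])
```

View pics/fin.png

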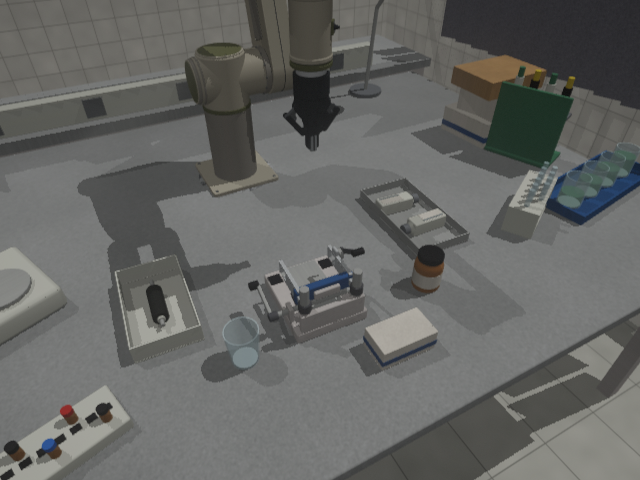

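```bash
python3 -c "
from pr import *
im,d,p,P=snap('wrist');w=cloud(d,p,P);w=w[np.isfinite(w[...,2])]
for b in ((504,568),(384,456)):
  t=w[(w[:,0]>b[0])&(w[:,0]<b[1])&(w[:,1]>270)&(w[:,1]<440)&(w[:,2]>39)&(w[:,2]<60)]
  A=np.c_[t[:,:2],np.ones(len(t))];k=np.linalg.lstsq(A,t[:,2],rcond=None)[0];print(k[:2].round(4),cv2.minAreaRect(t[:,:2].astype(np.float32)))
t=w[(abs(w[:,0]-470)<10)&(w[:,1]>250)&(w[:,1]<300)&(w[:,2]>24)&(w[:,2]<34)];print('near rim',np.percentile(t[:,1],[2,50,98]))
"
```

```text
[0.0156 0.0108] ((534.8558959960938, 348.25274658203125), (119.70946502685547, 40.239990234375), 88.86638641357422)
[-0.0009 -0.0007] ((421.25152587890625, 331.67181396484375), (105.48724365234375, 39.867881774902344), 84.83515930175781)
near rim [272.60170847 273.83718342 276.15949677]
```

The final view shows the roller in the tub at (158,305), both bottles flat in the tray at (397,200) and (427,220), and the press closed. The second bottle has shifted about a centimetre but still lies flat on the tray floor, so I hand in.

```bash
python3 -c "
from bench import r
print(r.hand_in())"
```

```text
the job is handed in; nothing more can be done
None
```

The job is handed in (no verdict came back): both bottles lie flat side by side in the steel tray, the roller is in the wash tub, and the press is closed with the cam shut and head down; beaker and jar were not touched, but setting the second bottle down pressed it on the tray floor with about 45 N for a moment before I backed off and set it down again.

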